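Restock the bench shelf from the peg stand

ROBOT

A 6-joint arm with a two-finger parallel gripper is mounted at the origin on the work surface. World frame = base frame: x ahead of the robot, y to its left, z up, the work surface at z = 0. Lengths are in m, angles in degrees, forces in N, time in s.
With the tool pointing down it reaches from about 0.275 to 0.825 m from the base axis. Payload 4.9 kg.
Tool frame: the origin (TCP) lies midway between the tips of the shut fingers; the grasp point (between the pads) lies 19 mm behind it (grip_depth is the distance from the TCP to the grasp point, in m); z points along the fingers, y is the line along which they close (so a half turn about z gives the same grasp; the last joint's range is limited). The gripper opens to 85 mm and grips with 20 to 120 N. Pads are 22 mm wide; open, the fingers measure 114 mm over their backs; the gripper's body (76 mm by 85 mm) begins 54 mm behind the grasp point. The pads swing forward as they close: fully open they stand 13 mm farther back than shut.
Start: joints at [57.915, 18.69, -11.035, 60.275, 0, 82.311], TCP at [0.227, 0.501, 0.231] pointing down, gripper open.
Joint ranges: [-152.03, 152.03], [-55.5, 102.48], [-74.3, 77.21], [-110.64, 120.58], [-84.22, 78.4], [-180, 180]. Speed limits (degrees/s): [147.25, 147.25, 180, 180, 180, 180].

INTERFACE

Orientations are given as a 3x3 rotation matrix whose columns are the frame's x, y, z axes.
In Python, from plant import get_obs, read_camera, get_calibration, hand_in, boxes_of, grip_depth gives the robot as it stands.
- The arm moves only by the shell command python3 -m pendant 'ROWS' [OPENING] [FORCE]. ROWS is JSON, a list of rows, each a list of 2 entries, a list of its own where there are three numbers: the shift along the tool's x, y, z in cm, then the turn, a rotation vector about the tool's x, y, z in degrees. In form: [[[x, y, z], [ax, ay, az]], ...]. A call has 1 to 10 rows; each row is the pose to reach, as a shift and turn from the pose commanded when the call began, along the tool's axes at that moment; what a row does not reach only later rows make up. A row lasts 1/10 s, in which the tool goes at most 50 mm and 8.59 degrees, less where a joint would pass 70% of its speed; a pose out of reach is approached as far as the arm can. A call with a gripper value outside its range is refused whole. OPENING is the finger opening in cm, from 0 to 8.54, set as the call begins (- or left out, the last holds). The fingers move at their own pace and stop on an object; FORCE is the grip in N (left out, the last holds). Time passes only in rows, so rows that repeat a pose let the fingers close. It gives the time, the measured TCP pose, the force, the opening and the grip force at its end, in the units of the state.
- get_obs(): the state, without advancing time (a new reading comes with each control period).
- read_camera(name): name is "side" or "top"; returns the picture (480x640x3 uint8, blue, green, red); there is no depth.
- get_calibration(name): a dict with "fx", "fy", "cx", "cy" (pixels), "R" (3x3) and "t" (3): a world point X has camera coordinates R X + t. Camera axes: x right, y down, z forward; pixel columns grow to the right and rows downward; lengths in m; the calibration is good to about 2 mm. A picture is of the moment at which its call begins. get_calibration takes no time and is no camera call.
- hand_in(): hands the job in; it is judged then, once.
Trained networks look in the newest picture that a camera, given by its name, has taken for a name from the list of things; names that differ only in an ending like _2 or _b are one class to them, and where a whole thing is asked for, a point or a joint stands for the part that bears it (a point fixed in the world has none). Each returns a list of dicts, best first, with "score" (0 to 1); they miss things now and then, are a little off and sometimes report something else, mostly with a low value. They report only what shows in the picture. A call takes as long as a camera call. They do not tell look-alikes from the thing itself.
- boxes_of(camera, target): "bbox" ([left, top, width, height] in pixels, round what is visible of it).
The state is a dict: "time": time; "q": joint angles; "joint_vel": joint speeds; "effort": joint torques, N m; "tool_pos": TCP position; "orientation": TCP orientation; "ft_force": force on the tool from outside, world axes, zero at the start; "ft_torque": the same for the moment, N m; "width": finger opening in m; "grasp_force": force on a finger pad.
Only numpy, scipy, OpenCV 4.12 (cv2) and the standard library are available. Lean on these libraries where they do the work, as an engineer would, in place of code of your own. Each camera call takes 0.05 s, during which the arm holds its last target. There are 200 camera calls.

TASK

Restock the low shelf board: stand all the amber jars upright side by side on its rear rubber strip (the one farther from the robot), and take every hanging pack off its peg, lifting it clear of the upturned tip, and stand the packs upright, square to the shelf, side by side on the front strip. Keep both rows neat: items in the middle of the strip's depth, wholly on the board, gaps between neighbours no wider than about 15 mm; leave everything else on the bench where it is.

Things in the scene. Friction and masses are not known exactly. Their poses are not given: they have to be found in the camera images.
- stand: Fixed peg stand, origin on the bench. Upright panel 240 mm wide, 136 high, front face at x = +57 mm, foot plate behind it. Three 6 mm steel pegs point along its -x (about towards the robot) at y = -75, 0, +75 mm, centre line 108 mm up, level to x = -40 mm, then turned up 45 deg to an end at x = -52 mm, 12 mm higher. Nothing is under the pegs.
- peg_tip1 (a point): Centre of the upturned end of the peg at y = -75 mm of the stand (120 mm above the bench).
- peg_tip2 (a point): Centre of the upturned end of the peg at y = 0 mm of the stand (120 mm above the bench).
- peg_tip3 (a point): Centre of the upturned end of the peg at y = 75 mm of the stand (120 mm above the bench).
- shelf: Fixed white low shelf board, 190 mm deep (x), 250 wide (y), 10 high, flat on top. Origin at the centre of its underside; x points away from the robot across the rows, y along them. Two black rubber strips, flush, 66 mm deep, mark the rows along y: the rear strip is centred at x = +45 mm, the front strip at x = -45 mm.
- pack1: Pack (may be absent): carton 44 (x) by 50 (y) by 50 mm high; above its middle an upright white tab 8 mm thick (x), 30 wide (y), top at 116 mm, with a window 16 wide from 54 to 86 mm up that the peg passes along x. Front and back alike. Origin: centre of underside, z up. 110 g. Hangs on a peg, underside 25 mm up; comes off if raised 12 to 26 mm over the tip. Grip the tab's 30 mm width from above.
- pack2: Pack (may be absent): carton 44 (x) by 50 (y) by 50 mm high; above its middle an upright white tab 8 mm thick (x), 30 wide (y), top at 116 mm, with a window 16 wide from 54 to 86 mm up that the peg passes along x. Front and back alike. Origin: centre of underside, z up. 110 g. Hangs on a peg, underside 25 mm up; comes off if raised 12 to 26 mm over the tip. Grip the tab's 30 mm width from above.
- pack3: Pack (may be absent): carton 44 (x) by 50 (y) by 50 mm high; above its middle an upright white tab 8 mm thick (x), 30 wide (y), top at 116 mm, with a window 16 wide from 54 to 86 mm up that the peg passes along x. Front and back alike. Origin: centre of underside, z up. 110 g. Hangs on a peg, underside 25 mm up; comes off if raised 12 to 26 mm over the tip. Grip the tab's 30 mm width from above.
- jar1: Amber jar: round body 60 mm in diameter and 36 mm high, shoulder to 44 mm, then a white cylindrical cap 32 mm in diameter up to 74 mm. Origin at the centre of its underside, z up. About 200 g. Starts upright on the bench between stand and shelf.
- jar2: Amber jar: round body 60 mm in diameter and 36 mm high, shoulder to 44 mm, then a white cylindrical cap 32 mm in diameter up to 74 mm. Origin at the centre of its underside, z up. About 200 g. Starts upright on the bench between stand and shelf.
- jar3: Amber jar: round body 60 mm in diameter and 36 mm high, shoulder to 44 mm, then a white cylindrical cap 32 mm in diameter up to 74 mm. Origin at the centre of its underside, z up. About 200 g. Starts upright on the bench between stand and shelf.
- tape: Bystander: white tape roll, 60 mm across, 18 mm high; origin at the centre of its underside.
- dish: Bystander: clear closed dish, 88 mm across, 16 mm high; origin at the centre of its underside.
- beaker: Bystander: glass beaker, 68 mm across, 85 mm high; origin at the centre of its underside.
- driver: Bystander: screwdriver lying on the bench, along its x.
- wash: Bystander: white bottle, 60 mm across, 150 mm high; origin at the centre of its underside.
- tube_rack: Bystander: grey tube rack, 60 by 160 mm, 92 mm high with tubes; origin at the centre of its underside.
- can: Bystander: small jar, 48 mm across, 60 mm high, on the bench at the side; not one of the amber jars. Origin at the centre of its underside.
Things that resemble listed ones, but are neither listed nor needed, are in the scene too. Leave any blue or pink look-alike of the pack2 alone.

How it is judged (in metres and radians):
At the end, for the whole second after the job is handed in: Jars upright on the rear strip, packs upright and square (0.16 rad) on the front strip: centres within 13 mm of the strip's centre line and 96 mm (packs 100) of the board's middle, tilt under 0.12 rad, each with a like neighbour no more than 20 mm away, all at rest (x of jar1 in the frame of shelf between 0.032 and 0.058 m and y of jar1 in the frame of shelf between -0.096 and 0.096 m and z of jar1 in the frame of shelf between 0.004 and 0.016 m and angle between each of jar1, jar2, jar3, pack1, pack2, pack3's own z axis and vertical below 0.12 rad and linear speed of each of jar1, jar2, jar3, pack1, pack2, pack3 below 0.02 m/s and (horizontal distance between jar1 and jar2 below 0.08 m or horizontal distance between jar1 and jar3 below 0.08 m) and x of jar2 in the frame of shelf between 0.032 and 0.058 m and y of jar2 in the frame of shelf between -0.096 and 0.096 m and z of jar2 in the frame of shelf between 0.004 and 0.016 m and (horizontal distance between jar2 and jar1 below 0.08 m or horizontal distance between jar2 and jar3 below 0.08 m) and x of jar3 in the frame of shelf between 0.032 and 0.058 m and y of jar3 in the frame of shelf between -0.096 and 0.096 m and z of jar3 in the frame of shelf between 0.004 and 0.016 m and (horizontal distance between jar3 and jar1 below 0.08 m or horizontal distance between jar3 and jar2 below 0.08 m) and x of pack1 in the frame of shelf between -0.058 and -0.032 m and y of pack1 in the frame of shelf between -0.1 and 0.1 m and z of pack1 in the frame of shelf between 0.004 and 0.016 m and (horizontal distance between pack1 and pack2 below 0.072 m or horizontal distance between pack1 and pack3 below 0.072 m) and angle between the x axis of each of pack1, pack2, pack3 and the x axis of shelf, either way round below 0.16 rad and x of pack2 in the frame of shelf between -0.058 and -0.032 m and y of pack2 in the frame of shelf between -0.1 and 0.1 m and z of pack2 in the frame of shelf between 0.004 and 0.016 m and (horizontal distance between pack2 and pack1 below 0.072 m or horizontal distance between pack2 and pack3 below 0.072 m) and x of pack3 in the frame of shelf between -0.058 and -0.032 m and y of pack3 in the frame of shelf between -0.1 and 0.1 m and z of pack3 in the frame of shelf between 0.004 and 0.016 m and (horizontal distance between pack3 and pack1 below 0.072 m or horizontal distance between pack3 and pack2 below 0.072 m)); the robot touches nothing.
It fails at once if a bystander is moved by more than 50 mm (distance of any of tape, dish, beaker, driver, wash, tube_rack, can from where it was at the start of the episode above 0.05 m).
Of pack1, pack2, pack3 only 2 to 3 are there at a start; the rules pass over those that are not, and their reading is None.
At some moment in a run one of jar1, jar2, jar3 may be knocked a few centimetres aside while the robot is not near it.
Once in a run the grip may slacken for a moment while it holds something.
It also fails if it takes over 210 s, if anything falls off the work surface, if the arm or the gripper's body presses on something with over 40 N, if the wrist force passes 120 N, or if a joint passes its speed limit or range.

## Working session

There is one attempt and no reset: what is moved stays moved. The work goes in short steps, Python scripts to look and compute and a shell command to move; the robot and the scene stay as the last step left them, time stands still between calls to the robot, and variables do not carry over. Pictures are saved under pics/ and viewed, at most 14 in all, crops included, and the job is handed in when it is done.

```bash
ls && mkdir -p pics
python3 - <<'E'
from plant import *
import cv2,numpy as np
for c in ("top","side"):
    im=read_camera(c); cv2.imwrite(f"pics/{c}0.png",im)
    k=get_calibration(c); print(c,k["fx"],k["cx"],k["cy"],np.round(-np.array(k["R"]).T@np.array(k["t"]),3),np.round(k["R"],3).tolist())
    for n in ("jar1","pack1","stand","shelf","peg_tip1","can"):
        print(n,[(np.round(b["bbox"]).astype(int).tolist(),round(b["score"],2)) for b in boxes_of(c,n)])
o=get_obs();print(o["time"],np.round(o["tool_pos"],4),np.round(o["orientation"],3).tolist(),o["width"],grip_depth)
E
```

```text
pics
top 579.1872337785267 314.29397878462436 240.90363884288158 [ 0.264 -0.022  1.646] [[0.016, -1.0, 0.003], [-0.984, -0.016, -0.176], [0.176, 0.0, -0.984]]
jar1 [([287, 231, 20, 22], 0.93), ([303, 256, 16, 19], 0.86), ([290, 196, 19, 20], 0.68), ([82, 267, 70, 26], 0.47)]
pack1 [([196, 234, 24, 20], 0.89), ([232, 313, 23, 20], 0.86), ([225, 229, 18, 17], 0.77), ([123, 233, 25, 24], 0.59)]
stand [([158, 206, 95, 53], 0.9)]
shelf [([349, 215, 90, 70], 0.77)]
peg_tip1 [([155, 208, 97, 53], 0.87)]
can [([464, 310, 18, 21], 0.83), ([83, 269, 69, 20], 0.29)]
side 574.1999026396182 330.71299709592404 233.89552449570547 [0.413 0.991 1.057] [[-0.992, -0.128, -0.017], [-0.077, 0.69, -0.72], [0.104, -0.712, -0.694]]
jar1 [([318, 244, 23, 32], 0.93), ([353, 234, 24, 34], 0.75), ([279, 238, 28, 37], 0.69)]
pack1 [([294, 409, 33, 51], 0.98), ([416, 284, 25, 45], 0.76), ([318, 306, 22, 44], 0.72), ([306, 278, 28, 45], 0.67)]
stand [([273, 271, 79, 130], 0.76)]
shelf [([312, 163, 76, 67], 0.77)]
peg_tip1 [([269, 273, 75, 129], 0.83)]
can [([414, 137, 19, 24], 0.81), ([268, 272, 81, 130], 0.51)]
0.7 [0.2272 0.5009 0.2313] [[-0.911, 0.413, 0.0], [0.413, 0.911, 0.0], [0.0, 0.0, -1.0]] 0.08550824664971525 0.0187
```

Run:
```python
import cv2
a=cv2.imread("pics/top0.png")[180:350,110:510]; cv2.imwrite("pics/top0c.png",cv2.resize(a,None,fx=2,fy=2,interpolation=3))
a=cv2.imread("pics/side0.png")[130:470,230:470]; cv2.imwrite("pics/side0c.png",cv2.resize(a,None,fx=1.75,fy=1.75,interpolation=3))
```

```text
(no output)
```

View pics/top0c.png

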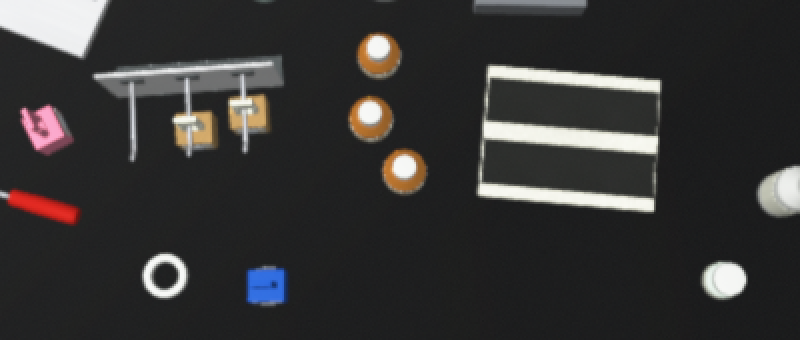

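View pics/side0c.png

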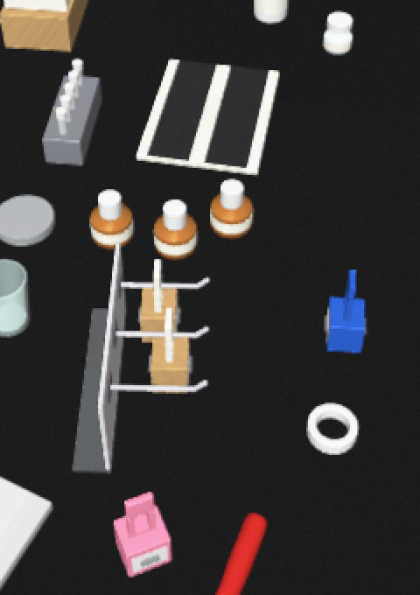

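```bash
cat > h.py <<'E'
import cv2,numpy as np
from plant import *
def ray(c,px,z):
    k=get_calibration(c);R=np.array(k["R"]);t=np.array(k["t"]);px=np.atleast_2d(px).astype(float)
    d=np.c_[(px[:,0]-k["cx"])/k["fx"],(px[:,1]-k["cy"])/k["fy"],np.ones(len(px))]@R
    o=-R.T@t; return o+d*((z-o[2])/d[:,2])[:,None]
def proj(c,X):
    k=get_calibration(c);p=np.atleast_2d(X)@np.array(k["R"]).T+np.array(k["t"])
    return np.c_[k["fx"]*p[:,0]/p[:,2]+k["cx"],k["fy"]*p[:,1]/p[:,2]+k["cy"]]
def white(im,t=165): return (im.min(2)>t)
def blobs(m,roi,amin=15):
    x0,y0,x1,y1=roi;s=np.zeros(m.shape,np.uint8);s[y0:y1,x0:x1]=m[y0:y1,x0:x1]
    n,l,st,ce=cv2.connectedComponentsWithStats(s)
    return [(ce[i],st[i]) for i in range(1,n) if st[i][4]>=amin]
def hull(X,Y,z): # prism corners
    return [(a,b,c) for a in X for b in Y for c in z]
E
python3 - <<'E'
from h import *
t=cv2.imread("pics/top0.png");s=cv2.imread("pics/side0.png")
# jars caps
for c,im,roi in(("top",t,(280,190,330,280)),("side",s,(275,225,385,280))):
    for ce,st in blobs(white(im,150),roi): print(c,"cap",np.round(ce,1),st.tolist(),np.round(ray(c,ce,.074 if c=="top" else .062),4)[0])
for c,im,roi in(("top",t,(345,208,445,290)),("side",s,(306,160,395,232))):
    x0,y0,x1,y1=roi;ys,xs=np.nonzero(white(im,110)[y0:y1,x0:x1])
    P=ray(c,np.c_[xs+x0,ys+y0],.01)[:,:2];r=cv2.minAreaRect((P*1000).astype(np.float32));print(c,"shelf",np.round(r[0],1),np.round(r[1],1),round(r[2],2))
    print(np.round(cv2.boxPoints(r),1).tolist())
tips=[(176,259),(204,257.5),(232.5,255)]
print("tips",np.round(ray("top",tips,.12),4).tolist())
tb=[(186/2+110,121/2+180),(242/2+110,103/2+180)]
print("tabs",np.round(ray("top",tb,.141),4).tolist())
print("side tips",np.round(ray("side",[(208/1.75+230,a/1.75+130) for a in(281,330,384)],.12),4).tolist())
print("side tabs top",np.round(ray("side",[(157/1.75+230,261/1.75+130),(169/1.75+230,310/1.75+130)],.141),4).tolist())
# panel
print("panel top",np.round(ray("top",[(97/2+110,75/2+180),(273/2+110,64/2+180)],.136),4).tolist())
for n,sc in(("top",(165,205,255,262)),):
    x0,y0,x1,y1=sc
    a=cv2.resize(t[y0:y1,x0:x1],None,fx=8,fy=8,interpolation=2);b=cv2.resize(s[270:400,270:365],None,fx=4.5,fy=4.5,interpolation=2)
    cv2.imwrite("pics/z1.png",a)
    cv2.imwrite("pics/z2.png",b)
E
```

```text
top cap [298.5 203.4] [293, 198, 12, 12, 114] [0.6513 0.0241 0.074 ]
top cap [294.4 236. ] [289, 230, 12, 12, 109] [0.5586 0.0335 0.074 ]
top cap [311.7 263. ] [306, 257, 12, 13, 114] [ 0.4841 -0.0156  0.074 ]
side cap [363.  226.3] [340, 225, 38, 5, 102] [ 0.4843 -0.0667  0.062 ]
side cap [361.8 240.4] [356, 232, 13, 18, 194] [ 0.4829 -0.0159  0.062 ]
side cap [292.2 246.5] [286, 238, 13, 18, 198] [0.6499 0.0241 0.062 ]
side cap [329.3 252.3] [323, 244, 13, 18, 198] [0.5571 0.0338 0.062 ]
side cap [361.2 259. ] [350, 252, 24, 12, 124] [0.4786 0.0472 0.062 ]
side cap [293.8 266.9] [282, 259, 23, 21, 148] [0.6341 0.0907 0.062 ]
side cap [329.4 271.1] [318, 265, 24, 11, 127] [0.549  0.0943 0.062 ]
top shelf [ 539.3 -251.4] [251.3 192.2] 85.7
[[434.1000061035156, -369.5], [625.7000122070312, -383.8999938964844], [644.5, -133.39999389648438], [452.8999938964844, -119.0]]
side shelf [ 536.6 -249.3] [261.2 192.1] 85.73
[[431.1000061035156, -372.29998779296875], [622.5999755859375, -386.6000061035156], [642.0999755859375, -126.19999694824219], [450.5, -111.9000015258789]]
tips [[0.4826, 0.3455, 0.12], [0.4879, 0.2712, 0.12], [0.4958, 0.1957, 0.12]]
tabs [[0.5301, 0.2721, 0.141], [0.5555, 0.1992, 0.141]]
side tips [[0.4925, 0.1975, 0.12], [0.4846, 0.2717, 0.12], [0.4767, 0.3462, 0.12]]
side tabs top [[0.5556, 0.1908, 0.141], [0.531, 0.2641, 0.141]]
panel top [[0.5913, 0.3947, 0.136], [0.6102, 0.1607, 0.136]]
```

View pics/z1.png

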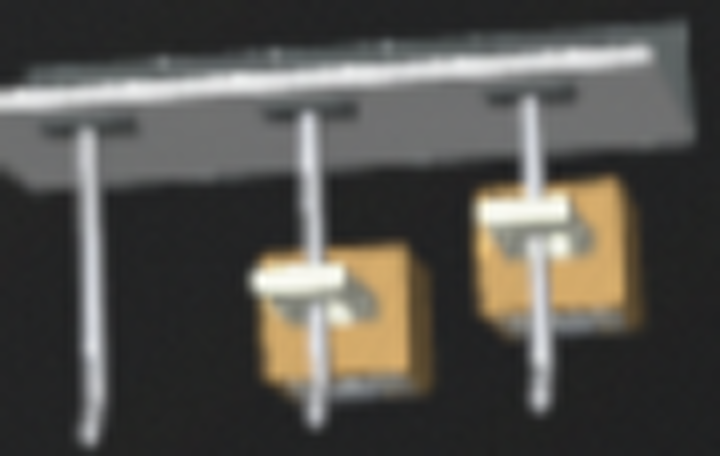

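View pics/z2.png

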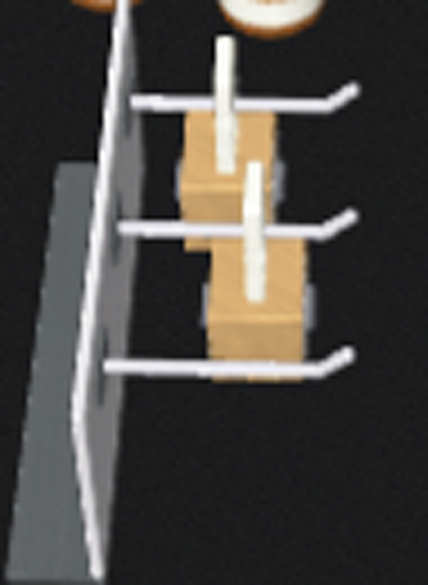

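```bash
cat >> h.py <<'E'
from scipy.spatial.transform import Rotation as Ro
SH=-4.29; ST=5.5; C=np.array([.538,-.252])
def shelf(x,y):
    a=np.radians(SH);return C+np.array([[np.cos(a),-np.sin(a)],[np.sin(a),np.cos(a)]])@[x,y]
def go(p,yaw=SH):
    o=get_obs();R=np.array(o["orientation"]);a=np.radians(yaw)
    T=np.c_[[-np.cos(a),-np.sin(a),0],[-np.sin(a),np.cos(a),0],[0,0,-1]]
    print("t",o["time"],"w",round(o["width"],4),"shift",np.round(R.T@(np.array(p)-o["tool_pos"])*100,2).tolist(),"turn",np.round(Ro.from_matrix(R.T@T).as_rotvec(degrees=True),2).tolist())
E
python3 -c "
from h import *
go([.6505,.0241,.18])"
```

```text
t 0.7 w 0.0855 shift [-58.25, -25.94, 5.13] turn [0.0, -0.0, -20.11]
```

```bash
R='[[-58.25,-25.94,5.13],[0,0,-20.1]]'; python3 -m pendant '[[[-20,-9,1],[0,0,-8]],[[-40,-18,3],[0,0,-14]],[[-58.25,-25.94,5.13],[0,0,-20.1]],[[-58.25,-25.94,5.13],[0,0,-20.1]],[[-58.25,-25.94,5.13],[0,0,-20.1]],[[-58.25,-25.94,5.13],[0,0,-20.1]],[[-58.25,-25.94,5.13],[0,0,-20.1]],[[-58.25,-25.94,5.13],[0,0,-20.1]],[[-58.25,-25.94,5.13],[0,0,-20.1]],[[-58.25,-25.94,5.13],[0,0,-20.1]]]' 5 60; python3 -c "
from h import *
go([.6505,.0241,.18])"
```

```text
time: 1.7
tool_pos: [0.5578, 0.128, 0.1919]
orientation: [[-0.997, 0.075, 0.001], [0.075, 0.997, 0.0], [-0.001, 0.0, -1.0]]
ft_force: [-0.2, 0.4, 0.5]
width: 0.0501
grasp_force: 0.0
t 1.7 w 0.0501 shift [-10.02, -9.66, 1.2] turn [0.01, 0.03, -0.02]
```

```bash
python3 -m pendant '[[[-5,-4.8,0.6],[0,0,0]],[[-10,-9.65,1.2],[0,0,0]],[[-10,-9.65,1.2],[0,0,0]],[[-10,-9.65,1.2],[0,0,0]],[[-10,-9.65,1.2],[0,0,0]],[[-10,-9.65,1.2],[0,0,0]]]'; python3 -c "
from h import *
go([.6505,.0241,.047])"
```

```text
time: 2.3
tool_pos: [0.6482, 0.0269, 0.1798]
orientation: [[-0.997, 0.074, -0.001], [0.074, 0.997, 0.0], [0.001, 0.0, -1.0]]
ft_force: [-1.0, 0.3, -0.5]
width: 0.05
grasp_force: 0.0
t 2.3 w 0.05 shift [-0.26, -0.26, 13.28] turn [0.02, -0.06, 0.04]
```

```bash
python3 -m pendant '[[[-0.2,-0.2,4],[0,0,0]],[[-0.2,-0.2,8],[0,0,0]],[[-0.2,-0.2,11],[0,0,0]],[[-0.2,-0.2,12.5],[0,0,0]],[[-0.2,-0.2,13.3],[0,0,0]],[[-0.2,-0.2,13.3],[0,0,0]],[[-0.2,-0.2,13.3],[0,0,0]]]' && python3 -m pendant '[[[0,0,0],[0,0,0]],[[0,0,0],[0,0,0]],[[0,0,0],[0,0,0]],[[0,0,0],[0,0,0]],[[0,0,0],[0,0,0]],[[0,0,0],[0,0,0]]]' 2 50;  python3 -c "
from h import *
go([*shelf(.045,-.066),.165])"
```

```text
time: 3.0
tool_pos: [0.652, 0.0242, 0.0486]
orientation: [[-0.997, 0.074, 0.002], [0.074, 0.997, -0.0], [-0.002, -0.0, -1.0]]
ft_force: [0.2, -0.4, -0.4]
width: 0.0493
grasp_force: 0.0
time: 3.6
tool_pos: [0.6522, 0.0237, 0.0488]
orientation: [[-0.997, 0.075, 0.003], [0.075, 0.997, -0.0], [-0.003, 0.0, -1.0]]
ft_force: [-0.6, -0.8, 7.0]
width: 0.0305
grasp_force: 49.3
t 3.6 w 0.0305 shift [4.78, -34.95, -11.64] turn [0.0, 0.18, -0.02]
```

```bash
python3 -m pendant '[[[0,0,-2],[0,0,0]],[[0.3,-2,-5],[0,0,0]],[[0.8,-6,-8],[0,0,0]],[[1.4,-10,-10],[0,0,0]],[[2,-14.5,-11],[0,0,0]],[[2.6,-19,-11],[0,0,0]],[[3.2,-23.5,-11],[0,0,0]],[[3.8,-28,-11],[0,0,0]],[[4.4,-32,-11],[0,0,0]],[[4.8,-35,-11],[0,0,0]]]' && python3 -m pendant '[[[0,0,0],[0,0,0]],[[0,0,0],[0,0,0]],[[0,0,0],[0,0,0]]]'; python3 -c "
from h import *
go([*shelf(.045,-.066),.06])"
```

```text
time: 4.6
tool_pos: [0.5757, -0.3242, 0.157]
orientation: [[-0.997, 0.077, -0.0], [0.077, 0.997, -0.0], [0.0, -0.0, -1.0]]
ft_force: [-0.0, -0.8, -0.9]
width: 0.0309
grasp_force: 50.0
time: 4.9
tool_pos: [0.5768, -0.3204, 0.1568]
orientation: [[-0.997, 0.074, -0.0], [0.074, 0.997, 0.001], [0.0, 0.001, -1.0]]
ft_force: [-0.1, -0.0, -1.7]
width: 0.0306
grasp_force: 50.1
t 4.9 w 0.0306 shift [-0.12, -0.08, 9.68] turn [0.05, -0.02, 0.04]
```

```bash
python3 -m pendant '[[[-0.1,-0.1,3],[0,0,0]],[[-0.1,-0.1,6],[0,0,0]],[[-0.1,-0.1,8],[0,0,0]],[[-0.1,-0.1,9],[0,0,0]],[[-0.1,-0.1,9.4],[0,0,0]],[[-0.1,-0.1,9.6],[0,0,0]],[[-0.1,-0.1,9.6],[0,0,0]]]'
```

```text
time: 5.6
tool_pos: [0.5785, -0.3227, 0.0619]
orientation: [[-0.997, 0.074, 0.001], [0.074, 0.997, -0.001], [-0.001, -0.001, -1.0]]
ft_force: [-0.8, 1.0, -1.8]
width: 0.0306
grasp_force: 50.1
```

```bash
python3 -m pendant '[[[0,0,0.1],[0,0,0]],[[0,0,0.2],[0,0,0]],[[0,0,0.3],[0,0,0]]]'
```

```text
time: 5.9
tool_pos: [0.5781, -0.323, 0.0588]
orientation: [[-0.997, 0.075, 0.001], [0.075, 0.997, -0.001], [-0.001, -0.001, -1.0]]
ft_force: [-2.8, -0.2, 8.9]
width: 0.0303
grasp_force: 51.1
```

```bash
python3 -c "
from h import *
for i in range(4):
    o=get_obs();print(np.round(o['tool_pos'],4),o['ft_force'][2]);read_camera('top')"
```

```text
[ 0.5781 -0.323   0.0588] 8.941979255523599
[ 0.5782 -0.323   0.0589] 2.1968362630844243
[ 0.5781 -0.323   0.0589] 3.992985217316801
[ 0.5781 -0.323   0.0588] 4.953789984083494
```

```bash
python3 -m pendant '[[[0,0,0],[0,0,0]],[[0,0,0],[0,0,0]],[[0,0,0],[0,0,0]],[[0,0,-3],[0,0,0]],[[0,0,-7],[0,0,0]],[[0,0,-11],[0,0,0]],[[0,0,-11],[0,0,0]]]' 5
python3 - <<'E'
from h import *
im=read_camera("top");cv2.imwrite("pics/t1.png",im)
for ce,st in blobs(white(im,150),(280,190,330,280)): print("cap",np.round(ray("top",ce,.074),4)[0],st.tolist())
go([.5578,.0337,.165])
E
```

```text
time: 6.8
tool_pos: [0.5809, -0.3248, 0.1744]
orientation: [[-0.997, 0.075, 0.009], [0.075, 0.997, -0.006], [-0.009, -0.005, -1.0]]
ft_force: [0.3, -1.4, 0.2]
width: 0.0498
grasp_force: 0.0
cap [0.5586 0.0335 0.074 ] [289, 230, 12, 12, 109]
cap [ 0.4943 -0.0234  0.074 ] [312, 257, 6, 6, 16]
t 6.85 w 0.0499 shift [4.86, 35.5, 0.49] turn [-0.2, 0.33, 0.0]
```

```bash
python3 -m pendant '[[[0.6,4.5,0],[0,0,0]],[[1.2,9,0],[0,0,0]],[[1.9,13.5,0],[0,0,0]],[[2.5,18,0],[0,0,0]],[[3.1,22.5,0],[0,0,0]],[[3.7,27,0],[0,0,0]],[[4.3,31.5,0],[0,0,0]],[[4.7,34.5,0],[0,0,0]],[[4.8,35.5,0],[0,0,0]],[[4.8,35.5,0],[0,0,0]]]' && python3 -m pendant '[[[0,0,0],[0,0,0]],[[0,0,0],[0,0,0]]]'; python3 -c "
from h import *
im=read_camera('side')
for ce,st in blobs(white(im,150),(275,225,385,280)): print('cap',np.round(ray('side',ce,.062),4)[0],st.tolist())
go([.5578,.0337,.049])"
```

```text
time: 7.85
tool_pos: [0.5556, 0.0362, 0.1668]
orientation: [[-0.997, 0.072, -0.002], [0.072, 0.997, -0.0], [0.002, -0.0, -1.0]]
ft_force: [0.3, -0.5, 1.1]
width: 0.0503
grasp_force: 0.0
time: 8.05
tool_pos: [0.5565, 0.0336, 0.1675]
orientation: [[-0.997, 0.077, -0.0], [0.077, 0.997, -0.0], [0.0, -0.0, -1.0]]
ft_force: [0.2, 0.1, -1.0]
width: 0.0503
grasp_force: 0.0
cap [ 0.4847 -0.0666  0.062 ] [340, 225, 38, 5, 105]
cap [ 0.4829 -0.0159  0.062 ] [356, 232, 13, 18, 194]
cap [0.5571 0.0338 0.062 ] [323, 244, 13, 18, 198]
cap [0.4782 0.0472 0.062 ] [350, 252, 24, 12, 126]
cap [0.549  0.0943 0.062 ] [318, 265, 24, 11, 127]
cap [0.6245 0.1139 0.062 ] [295, 269, 3, 11, 28]
t 8.1 w 0.0497 shift [-0.12, 0.03, 11.87] turn [-0.02, -0.01, -0.13]
```

```bash
python3 -m pendant '[[[-0.1,0,4],[0,0,0]],[[-0.1,0,8],[0,0,0]],[[-0.1,0,10.5],[0,0,0]],[[-0.1,0,11.5],[0,0,0]],[[-0.1,0,11.8],[0,0,0]],[[-0.1,0,11.8],[0,0,0]],[[-0.1,0,11.8],[0,0,0]]]' && python3 -m pendant '[[[0,0,0],[0,0,0]],[[0,0,0],[0,0,0]],[[0,0,0],[0,0,0]],[[0,0,0],[0,0,0]],[[0,0,0],[0,0,0]]]' 2 50;  python3 -c "
from h import *
go([*shelf(.045,0),.16])"
```

```text
time: 8.8
tool_pos: [0.5588, 0.0346, 0.0514]
orientation: [[-0.997, 0.075, 0.003], [0.075, 0.997, -0.0], [-0.003, 0.0, -1.0]]
ft_force: [0.5, 0.4, 1.2]
width: 0.0502
grasp_force: 0.0
time: 9.3
tool_pos: [0.5586, 0.0346, 0.0513]
orientation: [[-0.997, 0.075, 0.003], [0.075, 0.997, -0.001], [-0.003, -0.001, -1.0]]
ft_force: [-1.3, -2.1, 5.7]
width: 0.0306
grasp_force: 49.0
t 9.3 w 0.0306 shift [-4.62, -28.74, -10.83] turn [-0.04, 0.15, -0.01]
```

```bash
python3 -m pendant '[[[0,0,-2],[0,0,0]],[[-0.2,-1,-5],[0,0,0]],[[-0.8,-4,-8.5],[0,0,0]],[[-1.4,-8,-10.8],[0,0,0]],[[-2,-12.5,-10.8],[0,0,0]],[[-2.7,-17,-10.8],[0,0,0]],[[-3.5,-21.5,-10.8],[0,0,0]],[[-4.2,-25.5,-10.8],[0,0,0]],[[-4.5,-28,-10.8],[0,0,0]],[[-4.6,-28.7,-10.8],[0,0,0]]]' && python3 -m pendant '[[[0,0,0],[0,0,0]],[[0,0,0],[0,0,0]],[[0,0,0],[0,0,0]]]'; python3 -c "
from h import *
go([*shelf(.045,0),.0613])"
```

```text
time: 10.3
tool_pos: [0.5815, -0.2576, 0.1575]
orientation: [[-0.997, 0.078, -0.0], [0.078, 0.997, -0.0], [0.0, -0.0, -1.0]]
ft_force: [1.0, 1.3, -2.7]
width: 0.0307
grasp_force: 50.1
time: 10.6
tool_pos: [0.5817, -0.253, 0.1579]
orientation: [[-0.997, 0.073, -0.001], [0.073, 0.997, 0.001], [0.001, 0.001, -1.0]]
ft_force: [-0.5, -0.7, -1.5]
width: 0.0305
grasp_force: 50.1
t 10.6 w 0.0305 shift [-0.14, -0.24, 9.66] turn [0.04, -0.03, 0.1]
```

```bash
python3 -m pendant '[[[-0.1,-0.1,3],[0,0,0]],[[-0.1,-0.1,6],[0,0,0]],[[-0.1,-0.1,8],[0,0,0]],[[-0.1,-0.1,9],[0,0,0]],[[-0.1,-0.1,9.4],[0,0,0]],[[-0.1,-0.1,9.6],[0,0,0]],[[-0.1,-0.1,9.8],[0,0,0]],[[-0.1,-0.1,9.8],[0,0,0]]]'
```

```text
time: 11.4
tool_pos: [0.5837, -0.256, 0.0614]
orientation: [[-0.997, 0.075, 0.002], [0.075, 0.997, -0.001], [-0.002, -0.001, -1.0]]
ft_force: [-0.9, 0.4, 3.1]
width: 0.0306
grasp_force: 50.3
```

Contact at the expected height; release and go to jar 3.

```bash
python3 -m pendant '[[[0,0,0],[0,0,0]],[[0,0,0],[0,0,0]],[[0,0,0],[0,0,0]],[[0,0,-3],[0,0,0]],[[0,0,-7],[0,0,0]],[[0,0,-10.5],[0,0,0]],[[0,0,-10.5],[0,0,0]],[[0,0,-10.5],[0,0,0]]]' 5
python3 - <<'E'
from h import *
im=read_camera("side")
for ce,st in blobs(white(im,150),(275,225,385,280)): print("cap",np.round(ray("side",ce,.062),4)[0],st.tolist())
go([.4842,-.0157,.165])
E
```

```text
time: 12.2
tool_pos: [0.5833, -0.2562, 0.1659]
orientation: [[-0.997, 0.075, 0.002], [0.075, 0.997, -0.001], [-0.002, -0.001, -1.0]]
ft_force: [-0.6, 0.2, -1.1]
width: 0.0499
grasp_force: 0.0
cap [ 0.4843 -0.0667  0.062 ] [340, 225, 38, 5, 102]
cap [ 0.4829 -0.0159  0.062 ] [356, 232, 13, 18, 194]
cap [0.4786 0.0472 0.062 ] [350, 252, 24, 12, 124]
cap [0.6245 0.1139 0.062 ] [295, 269, 3, 11, 28]
t 12.25 w 0.05 shift [11.59, 23.19, -0.04] turn [0.01, -0.03, -0.01]
```

```bash
python3 -m pendant '[[[2,4,0],[0,0,0]],[[4,8,0],[0,0,0]],[[6,12,0],[0,0,0]],[[8,16,0],[0,0,0]],[[10,20,0],[0,0,0]],[[11.2,22.4,0],[0,0,0]],[[11.6,23.2,0],[0,0,0]],[[11.6,23.2,0],[0,0,0]],[[11.6,23.2,0],[0,0,0]],[[11.6,23.2,0],[0,0,0]]]'; python3 -c "
from h import *
go([.4842,-.0157,.049])"
```

```text
time: 13.25
tool_pos: [0.4851, -0.0169, 0.1646]
orientation: [[-0.997, 0.077, -0.0], [0.077, 0.997, -0.0], [-0.0, -0.0, -1.0]]
ft_force: [-0.2, 0.1, -0.1]
width: 0.0497
grasp_force: 0.0
t 13.25 w 0.0497 shift [0.1, 0.12, 11.56] turn [-0.02, 0.0, -0.1]
```

```bash
python3 -m pendant '[[[0.1,0.1,4],[0,0,0]],[[0.1,0.1,8],[0,0,0]],[[0.1,0.1,10.2],[0,0,0]],[[0.1,0.1,11.2],[0,0,0]],[[0.1,0.1,11.5],[0,0,0]],[[0.1,0.1,11.5],[0,0,0]],[[0.1,0.1,11.5],[0,0,0]]]' && python3 -m pendant '[[[0,0,0],[0,0,0]],[[0,0,0],[0,0,0]],[[0,0,0],[0,0,0]],[[0,0,0],[0,0,0]],[[0,0,0],[0,0,0]]]' 2 50;  python3 - <<'E'
from h import *
im=read_camera("top")
for ce,st in blobs(white(im,150),(350,215,440,250),30): print("cap",np.round(ray("top",ce,.084),4)[0],np.round(ce),st.tolist())
print(shelf(.045,-.066),shelf(.045,0),[(np.round(b["bbox"]),round(b["score"],2)) for b in boxes_of("top","jar1")])
go([*shelf(.045,.066),.16])
E
```

```text
time: 13.95
tool_pos: [0.4848, -0.0151, 0.051]
orientation: [[-0.997, 0.075, 0.002], [0.075, 0.997, -0.0], [-0.002, -0.0, -1.0]]
ft_force: [0.3, 0.6, 0.0]
width: 0.05
grasp_force: 0.0
time: 14.45
tool_pos: [0.4846, -0.0151, 0.0511]
orientation: [[-0.997, 0.075, 0.002], [0.075, 0.997, -0.001], [-0.003, -0.001, -1.0]]
ft_force: [-0.5, -1.7, 6.7]
width: 0.03
grasp_force: 49.1
cap [ 0.5994 -0.2644  0.084 ] [403. 223.] [354, 215, 86, 22, 706]
cap [ 0.5326 -0.2153  0.084 ] [385. 246.] [351, 239, 88, 11, 495]
[ 0.57793681 -0.32118129] [ 0.58287392 -0.25536621] [(array([390., 222.,  20.,  23.]), 0.8), (array([409., 226.,  23.,  19.]), 0.65)]
t 14.55 w 0.0304 shift [-11.62, -16.63, -10.84] turn [-0.06, 0.14, -0.01]
```

```bash
python3 -m pendant '[[[0,0,-3],[0,0,0]],[[-1,-1.5,-6.5],[0,0,0]],[[-3,-4.3,-10],[0,0,0]],[[-5,-7.2,-10.8],[0,0,0]],[[-7.5,-10.7,-10.8],[0,0,0]],[[-9.7,-13.9,-10.8],[0,0,0]],[[-11.2,-16,-10.8],[0,0,0]],[[-11.7,-16.7,-10.8],[0,0,0]],[[-11.7,-16.7,-10.8],[0,0,0]],[[-11.7,-16.7,-10.8],[0,0,0]]]' && python3 -m pendant '[[[0,0,0],[0,0,0]],[[0,0,0],[0,0,0]]]'; python3 -c "
from h import *
go([*shelf(.045,.066),.0611])"
```

```text
time: 15.55
tool_pos: [0.5867, -0.1886, 0.1574]
orientation: [[-0.997, 0.074, -0.002], [0.074, 0.997, 0.001], [0.002, 0.001, -1.0]]
ft_force: [-0.4, -0.1, -2.7]
width: 0.0305
grasp_force: 50.5
time: 15.75
tool_pos: [0.5872, -0.1887, 0.1581]
orientation: [[-0.997, 0.074, -0.0], [0.074, 0.997, 0.0], [0.0, 0.0, -1.0]]
ft_force: [0.2, 0.3, -3.0]
width: 0.0302
grasp_force: 50.5
t 15.75 w 0.0302 shift [-0.07, -0.08, 9.7] turn [0.02, -0.02, 0.07]
```

```bash
python3 -m pendant '[[[-0.1,0,3],[0,0,0]],[[-0.1,0,6],[0,0,0]],[[-0.1,0,8],[0,0,0]],[[-0.1,0,9],[0,0,0]],[[-0.1,0,9.4],[0,0,0]],[[-0.1,0,9.6],[0,0,0]],[[-0.1,0,9.8],[0,0,0]],[[-0.1,0,9.8],[0,0,0]]]'
```

```text
time: 16.55
tool_pos: [0.5896, -0.1904, 0.0613]
orientation: [[-0.997, 0.075, 0.002], [0.075, 0.997, -0.001], [-0.002, -0.001, -1.0]]
ft_force: [-0.7, -0.6, 1.0]
width: 0.0305
grasp_force: 50.7
```

```bash
python3 -m pendant '[[[0,0,0],[0,0,0]],[[0,0,0],[0,0,0]],[[0,0,0],[0,0,0]],[[0,0,-3],[0,0,0]],[[0,0,-7],[0,0,0]],[[0,0,-12],[0,0,0]],[[0,0,-15],[0,0,0]],[[0,0,-15],[0,0,0]],[[0,0,-15],[0,0,0]]]' 5
python3 - <<'E'
from h import *
go([.5555,.2012,.20],ST)
E
```

```text
time: 17.45
tool_pos: [0.5891, -0.1902, 0.2106]
orientation: [[-0.997, 0.075, 0.002], [0.075, 0.997, -0.001], [-0.002, -0.001, -1.0]]
ft_force: [0.8, -0.1, -0.2]
width: 0.0502
grasp_force: 0.0
t 17.45 w 0.0502 shift [6.28, 38.78, 1.02] turn [-0.04, 0.09, -9.8]
```

```bash
python3 -m pendant '[[[0.7,4.5,0],[0,0,-1]],[[1.5,9,0],[0,0,-3]],[[2.3,13.5,0],[0,0,-5]],[[3,18,0],[0,0,-7]],[[3.7,22.5,0],[0,0,-8]],[[4.4,27,0.3],[0,0,-9.8]],[[5.1,31.5,0.6],[0,0,-9.8]],[[5.8,35.5,1],[0,0,-9.8]],[[6.2,38.3,1],[0,0,-9.8]],[[6.3,38.8,1],[0,0,-9.8]]]' && python3 -m pendant '[[[0,0,0],[0,0,0]],[[0,0,0],[0,0,0]],[[0,0,0],[0,0,0]]]'
python3 - <<'E'
from h import *
go([.5555,.2012,.103],ST)
im=read_camera("side");cv2.imwrite("pics/s2.png",cv2.resize(im[140:410,250:400],None,fx=2.2,fy=2.2,interpolation=2))
t=read_camera("top");cv2.imwrite("pics/t2.png",cv2.resize(t[190:290,160:450],None,fx=2.7,fy=2.7,interpolation=2))
E
```

```text
time: 18.45
tool_pos: [0.5529, 0.2044, 0.1975]
orientation: [[-0.995, -0.1, -0.004], [-0.1, 0.995, -0.0], [0.004, 0.0, -1.0]]
ft_force: [0.3, 0.0, 0.5]
width: 0.0498
grasp_force: 0.0
time: 18.75
tool_pos: [0.555, 0.2002, 0.1995]
orientation: [[-0.996, -0.094, -0.001], [-0.094, 0.996, -0.001], [0.001, -0.0, -1.0]]
ft_force: [-0.5, -0.4, 0.4]
width: 0.0501
grasp_force: 0.0
t 18.75 w 0.0501 shift [-0.07, 0.09, 9.65] turn [-0.02, -0.05, -0.1]
```

View pics/s2.png

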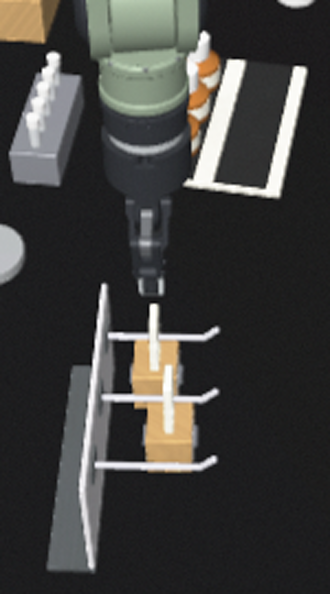

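View pics/t2.png

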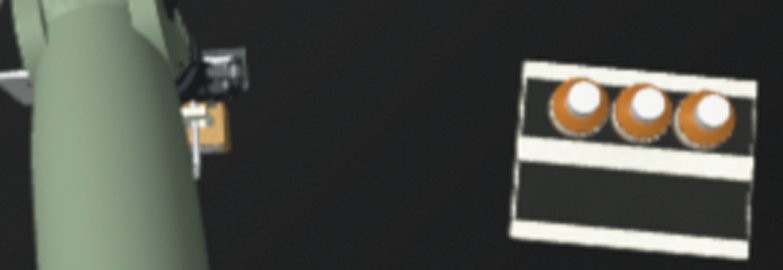

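```bash
python3 -m pendant '[[[0,0.1,3],[0,0,0]],[[0,0.1,5],[0,0,0]],[[0,0.1,6.5],[0,0,0]],[[0,0.1,8],[0,0,0]],[[0,0.1,9],[0,0,0]],[[0,0.1,9.5],[0,0,0]],[[0,0.1,9.5],[0,0,0]],[[0,0.1,9.5],[0,0,0]]]' && python3 -m pendant '[[[0,0,0],[0,0,0]],[[0,0,0],[0,0,0]],[[0,0,0],[0,0,0]],[[0,0,0],[0,0,0]],[[0,0,0],[0,0,0]]]' 2 50
```

```text
time: 19.65
tool_pos: [0.5553, 0.2026, 0.1055]
orientation: [[-0.995, -0.096, 0.001], [-0.096, 0.995, 0.0], [-0.001, 0.0, -1.0]]
ft_force: [-0.3, 0.1, -0.1]
width: 0.05
grasp_force: 0.0
time: 20.15
tool_pos: [0.5556, 0.2028, 0.1058]
orientation: [[-0.995, -0.096, 0.002], [-0.096, 0.995, 0.0], [-0.002, 0.0, -1.0]]
ft_force: [0.8, -1.3, 5.6]
width: 0.0294
grasp_force: 49.4
```

```bash
python3 -m pendant '[[[0,0,-0.7],[0,0,0]],[[0,0,-1.4],[0,0,0]],[[0,0,-1.9],[0,0,0]],[[0,0,-1.9],[0,0,0]],[[0,0,-1.9],[0,0,0]]]'
python3 - <<'E'
from h import *
im=read_camera("side");cv2.imwrite("pics/s3.png",cv2.resize(im[230:400,270:365],None,fx=3.5,fy=3.5,interpolation=2))
E
```

```text
time: 20.65
tool_pos: [0.5548, 0.2026, 0.1239]
orientation: [[-0.995, -0.096, -0.0], [-0.096, 0.995, 0.0], [0.0, 0.0, -1.0]]
ft_force: [-1.1, -0.2, -0.8]
width: 0.0292
grasp_force: 49.3
```

View pics/s3.png

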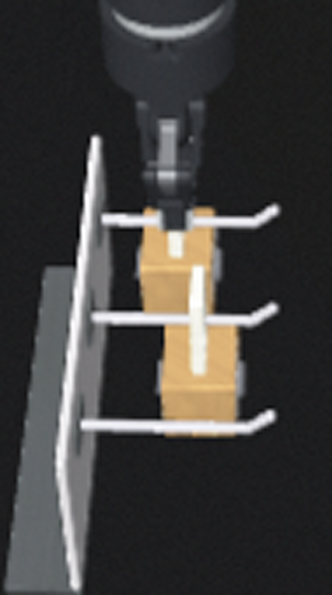

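```bash
python3 -m pendant '[[[1,0,-1.9],[0,0,0]],[[2,0,-1.9],[0,0,0]],[[3,0,-1.9],[0,0,0]],[[4,0,-1.9],[0,0,0]],[[5,0,-1.9],[0,0,0]],[[6,0,-1.9],[0,0,0]],[[7,0,-1.9],[0,0,0]],[[8,0,-1.9],[0,0,0]],[[9.3,0,-1.9],[0,0,0]],[[10.6,0,-1.9],[0,0,0]]]'
```

```text
time: 21.7
tool_pos: [0.4504, 0.1923, 0.1415]
orientation: [[-0.995, -0.095, 0.001], [-0.095, 0.995, -0.0], [-0.001, -0.0, -1.0]]
ft_force: [-0.7, 1.0, -0.7]
width: 0.0286
grasp_force: 59.7
```

Run:
```python
from h import *
o=get_obs();print(o["width"],o["grasp_force"],o["ft_force"],o["time"])
im=read_camera("side");cv2.imwrite("pics/s4.png",cv2.resize(im[210:400,270:400],None,fx=3,fy=3,interpolation=2))
```

```text
0.028562202534936607 59.74374175071716 [-0.74610662  1.02933282 -0.66017192] 21.7
```

View pics/s4.png

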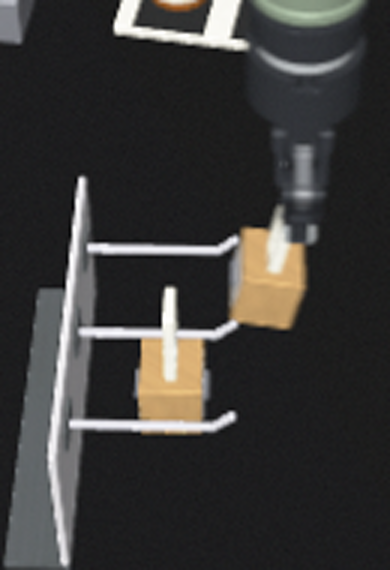

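```bash
python3 -m pendant '[[[0.5,0,0],[0,0,0]],[[1,0,0],[0,0,0]],[[1.7,0,0],[0,0,0]],[[2.4,0,0],[0,0,0]],[[3,0,0],[0,0,0]],[[3,0,0.7],[0,0,0]],[[3,0,1.4],[0,0,0]],[[3,0,2.1],[0,0,0]],[[3,0,2.8],[0,0,0]],[[3,0,2.8],[0,0,0]]]'
python3 - <<'E'
from h import *
im=read_camera("side");cv2.imwrite("pics/s5.png",cv2.resize(im[210:360,330:430],None,fx=4,fy=4,interpolation=2))
E
```

```text
time: 22.75
tool_pos: [0.4187, 0.1893, 0.1136]
orientation: [[-0.995, -0.096, -0.002], [-0.096, 0.995, -0.001], [0.002, -0.0, -1.0]]
ft_force: [0.0, 0.5, -0.9]
width: 0.0286
grasp_force: 59.7
```

View pics/s5.png

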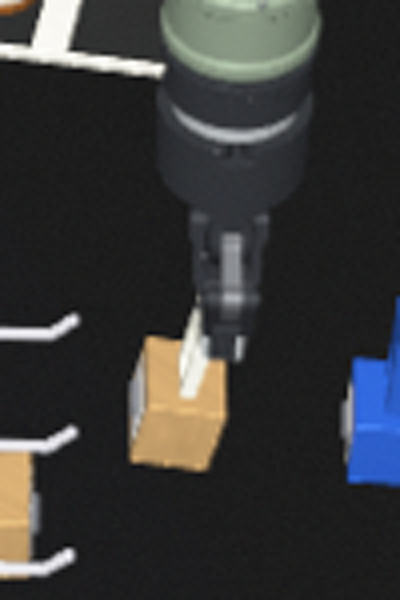

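```bash
python3 -m pendant '[[[0,0,0.4],[0,0,0]],[[0,0,0.8],[0,0,0]],[[0,0,1.2],[0,0,0]],[[0,0,1.2],[0,0,0]]]'; python3 -m pendant '[[[0,0,0.3],[0,0,0]],[[0,0,0.6],[0,0,0]],[[0,0,0.6],[0,0,0]]]'
```

```text
time: 23.2
tool_pos: [0.419, 0.1894, 0.1024]
orientation: [[-0.995, -0.096, -0.001], [-0.096, 0.995, -0.0], [0.001, -0.0, -1.0]]
ft_force: [0.9, -0.4, -0.3]
width: 0.0283
grasp_force: 59.7
time: 23.5
tool_pos: [0.4192, 0.1895, 0.0965]
orientation: [[-0.995, -0.096, -0.001], [-0.096, 0.995, -0.0], [0.001, -0.0, -1.0]]
ft_force: [0.1, 0.2, -1.4]
width: 0.0284
grasp_force: 59.7
```

```bash
python3 -m pendant '[[[0,0,0.2],[0,0,0]],[[0,0,0.4],[0,0,0]],[[0,0,0.4],[0,0,0]]]'; python3 -m pendant '[[[0,0,0.2],[0,0,0]],[[0,0,0.3],[0,0,0]],[[0,0,0.3],[0,0,0]]]'
```

```text
time: 23.8
tool_pos: [0.4193, 0.1895, 0.0927]
orientation: [[-0.995, -0.096, -0.0], [-0.096, 0.995, -0.0], [0.0, -0.0, -1.0]]
ft_force: [0.4, -0.8, -0.6]
width: 0.0286
grasp_force: 59.7
time: 24.1
tool_pos: [0.4207, 0.1898, 0.0912]
orientation: [[-0.995, -0.096, 0.003], [-0.096, 0.995, 0.0], [-0.003, 0.0, -1.0]]
ft_force: [-1.6, -0.8, 11.7]
width: 0.0284
grasp_force: 61.1
```

```bash
python3 -m pendant '[[[0,0,0.1],[0,0,0]],[[0,0,0.2],[0,0,0]],[[0,0,0.3],[0,0,0]],[[0,0,0.3],[0,0,0]]]' - 20;  python3 -m pendant '[[[0,0,0],[0,0,0]],[[0,0,0],[0,0,0]],[[0,0,0],[0,0,0]],[[0,0,-2],[0,0,0]],[[0,0,-5],[0,0,0]],[[0,0,-9],[0,0,0]],[[0,0,-12],[0,0,0]],[[0,0,-12],[0,0,0]]]' 5
python3 - <<'E'
from h import *
im=read_camera("side");t=read_camera("top")
cv2.imwrite("pics/s6.png",np.hstack([cv2.resize(im[210:360,330:430],None,fx=4,fy=4,interpolation=2),cv2.resize(t[220:310,200:260],(400,600),interpolation=2)]))
print([(np.round(b["bbox"]).tolist(),round(b["score"],2)) for b in boxes_of("side","pack1")],[(np.round(b["bbox"]).tolist(),round(b["score"],2)) for b in boxes_of("top","pack1")])
E
```

```text
time: 24.5
tool_pos: [0.4232, 0.1903, 0.0907]
orientation: [[-0.995, -0.096, 0.008], [-0.096, 0.995, 0.001], [-0.008, 0.001, -1.0]]
ft_force: [-2.4, -0.4, 29.7]
width: 0.0288
grasp_force: 63.5
time: 25.3
tool_pos: [0.422, 0.1903, 0.2104]
orientation: [[-0.995, -0.096, 0.006], [-0.096, 0.995, 0.002], [-0.007, 0.001, -1.0]]
ft_force: [-0.6, -0.9, -0.5]
width: 0.0503
grasp_force: 0.0
[([292.0, 411.0, 35.0, 48.0], 0.98), ([417.0, 286.0, 20.0, 47.0], 0.86), ([359.0, 287.0, 22.0, 42.0], 0.67), ([315.0, 306.0, 25.0, 43.0], 0.63)] [([231.0, 313.0, 26.0, 19.0], 0.71), ([122.0, 236.0, 20.0, 20.0], 0.59), ([461.0, 312.0, 20.0, 18.0], 0.58)]
```

View pics/s6.png

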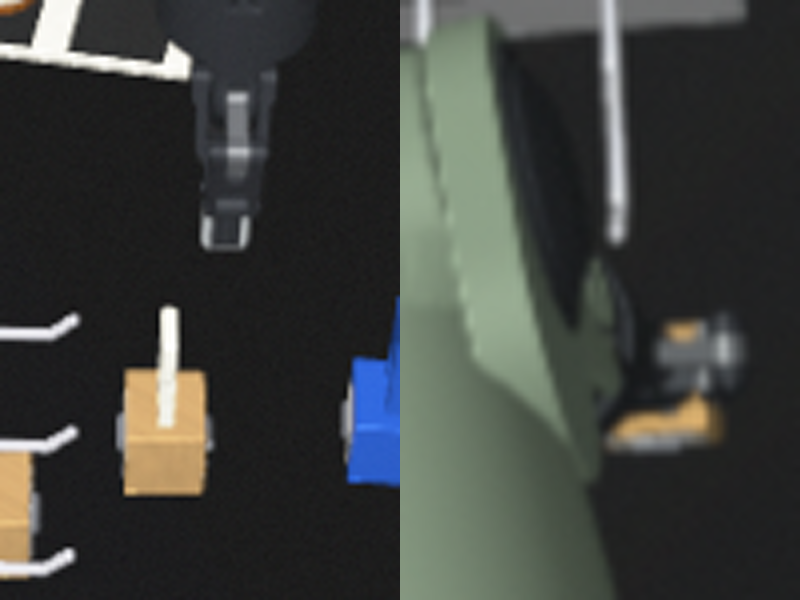

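Run:
```python
from h import *
print(ray("side",[(372.5,287.3)],.116), ray("side",[((167/4)+330,424/4+210)],.05))
# carton bottom edge near: corners (124,494),(205,494)
print(ray("side",[(124/4+330,494/4+210),(205/4+330,494/4+210)],.0))
go([.44,.19,.1],ST)
```

```text
[[0.44332099 0.17919487 0.116     ]] [[0.44077327 0.20514286 0.05      ]]
[[0.46230601 0.21810927 0.        ]
 [0.41720381 0.21284597 0.        ]]
t 25.5 w 0.0498 shift [-2.17, -0.13, 10.55] turn [-0.02, -0.14, 0.0]
```

```bash
python3 -m pendant '[[[-1,0,1],[0,0,0]],[[-1.9,0,2],[0,0,0]],[[-2,0,5],[0,0,0]],[[-2,0,8],[0,0,0]],[[-2,0,10],[0,0,0]],[[-2,0,11.5],[0,0,0]],[[-2,0,12.5],[0,0,0]],[[-2,0,12.8],[0,0,0]],[[-2,0,12.8],[0,0,0]],[[-2,0,12.8],[0,0,0]]]' && python3 -m pendant '[[[0,0,0],[0,0,0]],[[0,0,0],[0,0,0]],[[0,0,0],[0,0,0]],[[0,0,0],[0,0,0]],[[0,0,0],[0,0,0]]]' 2 60; python3 -c "
from h import *
go([*shelf(-.045,.031),.2])"
```

```text
time: 26.5
tool_pos: [0.44, 0.1916, 0.0793]
orientation: [[-0.995, -0.096, 0.001], [-0.096, 0.995, 0.0], [-0.001, 0.0, -1.0]]
ft_force: [0.2, -0.3, -1.0]
width: 0.05
grasp_force: 0.0
time: 27.0
tool_pos: [0.4403, 0.1917, 0.0798]
orientation: [[-0.995, -0.096, 0.002], [-0.096, 0.995, 0.0], [-0.002, 0.0, -1.0]]
ft_force: [0.2, -0.4, 5.9]
width: 0.0293
grasp_force: 59.5
t 27.0 w 0.0293 shift [-1.59, -41.28, -12.02] turn [0.02, 0.12, 9.8]
```

```bash
python3 -m pendant '[[[0,0,-2],[0,0,0]],[[0,0,-5],[0,0,0]],[[0,-1,-9],[0,0,0]],[[-0.1,-4.5,-12],[0,0,1]],[[-0.2,-9,-12],[0,0,3]],[[-0.2,-13.5,-12],[0,0,5]],[[-0.3,-18,-12],[0,0,7]],[[-0.4,-22.5,-12],[0,0,9]],[[-0.4,-27,-12],[0,0,9.8]],[[-0.4,-31,-12],[0,0,9.8]]]' && python3 -m pendant '[[[0,0,0],[0,0,0]],[[0,0,0],[0,0,0]],[[0,0,0],[0,0,0]]]'; python3 -c "
from h import *
go([*shelf(-.045,-.031),.2])"
```

```text
time: 28.0
tool_pos: [0.4727, -0.1187, 0.1988]
orientation: [[-0.997, 0.076, -0.0], [0.076, 0.997, 0.0], [0.0, 0.0, -1.0]]
ft_force: [0.8, 0.4, -0.8]
width: 0.0287
grasp_force: 59.5
time: 28.3
tool_pos: [0.4725, -0.1158, 0.1986]
orientation: [[-0.997, 0.074, -0.001], [0.074, 0.997, 0.001], [0.001, 0.001, -1.0]]
ft_force: [-0.0, 0.5, -0.6]
width: 0.029
grasp_force: 59.7
t 28.3 w 0.029 shift [-3.04, -16.2, -0.16] turn [0.04, -0.06, 0.03]
```

```bash
python3 -m pendant '[[[-0.8,-4,0],[0,0,0]],[[-1.5,-8,0],[0,0,0]],[[-2.2,-12,0],[0,0,0]],[[-2.8,-15,0],[0,0,0]],[[-3,-16.2,0],[0,0,0]],[[-3,-16.2,0],[0,0,0]],[[-3,-16.2,0],[0,0,0]],[[-3,-16.2,0],[0,0,0]]]'; python3 -c "
from h import *
go([*shelf(-.045,-.031),.09])"
```

```text
time: 29.1
tool_pos: [0.4908, -0.2785, 0.1989]
orientation: [[-0.997, 0.073, -0.001], [0.073, 0.997, 0.001], [0.001, 0.001, -1.0]]
ft_force: [-0.6, 0.8, -0.5]
width: 0.029
grasp_force: 60.0
t 29.1 w 0.029 shift [-0.02, -0.12, 10.89] turn [0.05, -0.04, 0.12]
```

```bash
python3 -m pendant '[[[0,0,3],[0,0,0]],[[0,0,6],[0,0,0]],[[0,0,8.5],[0,0,0]],[[0,0,10],[0,0,0]],[[0,0,10.5],[0,0,0]],[[0,0,10.7],[0,0,0]],[[0,0,10.9],[0,0,0]],[[0,0,10.9],[0,0,0]]]'
```

```text
time: 29.9
tool_pos: [0.4914, -0.2806, 0.0907]
orientation: [[-0.997, 0.075, 0.001], [0.075, 0.997, -0.001], [-0.001, -0.001, -1.0]]
ft_force: [0.3, -0.2, -1.5]
width: 0.0286
grasp_force: 60.0
```

```bash
python3 -m pendant '[[[0,0,0.1],[0,0,0]],[[0,0,0.2],[0,0,0]],[[0,0,0.2],[0,0,0]]]'; python3 -m pendant '[[[0,0,0],[0,0,0]],[[0,0,0],[0,0,0]],[[0,0,0],[0,0,0]],[[0,0,-2],[0,0,0]],[[0,0,-5],[0,0,0]],[[0,0,-9],[0,0,0]],[[0,0,-12],[0,0,0]],[[0,0,-12],[0,0,0]]]' 4.6
python3 - <<'E'
from h import *
im=read_camera("top");cv2.imwrite("pics/t3.png",im)
go([.5314,.2748,.21],ST)
im=read_camera("side");x0,y0=275,265
s=cv2.imread("pics/side0.png");a=s[300:350,300:345].astype(int);b=im[300:350,300:345].astype(int);print("pack2 region diff",np.abs(a-b).mean())
E
```

```text
time: 30.2
tool_pos: [0.4915, -0.281, 0.0898]
orientation: [[-0.997, 0.075, 0.002], [0.075, 0.997, -0.001], [-0.002, -0.001, -1.0]]
ft_force: [-1.8, 1.1, 8.9]
width: 0.0292
grasp_force: 61.3
time: 31.0
tool_pos: [0.4932, -0.2823, 0.2125]
orientation: [[-0.997, 0.075, 0.006], [0.075, 0.997, -0.005], [-0.007, -0.004, -1.0]]
ft_force: [-0.1, -0.4, 0.6]
width: 0.046
grasp_force: 0.0
t 31.05 w 0.0461 shift [0.26, 55.76, -0.14] turn [-0.17, 0.22, -9.79]
pack2 region diff 24.497925925925927
```

```bash
python3 -m pendant '[[[0,4.5,0],[0,0,-1]],[[0,9,0],[0,0,-3]],[[0,13.5,0],[0,0,-5]],[[0,18,0],[0,0,-7]],[[0,22.5,0],[0,0,-9]],[[0,27,0],[0,0,-9.8]],[[0,31.5,0],[0,0,-9.8]],[[0,35,0],[0,0,-9.8]],[[0,38,0],[0,0,-9.8]],[[0,39,0],[0,0,-9.8]]]'
python3 - <<'E'
from h import *
im=read_camera("side");cv2.imwrite("pics/s7r.png",im)
cv2.imwrite("pics/s7.png",cv2.resize(im[150:400,270:400],None,fx=2.4,fy=2.4,interpolation=2))
b=[b["bbox"] for b in boxes_of("side","pack1")];print(np.round(b).tolist())
go([.5314,.2748,.21],ST)
E
```

```text
time: 32.1
tool_pos: [0.5188, 0.1109, 0.2061]
orientation: [[-0.995, -0.099, -0.003], [-0.099, 0.995, 0.0], [0.003, 0.001, -1.0]]
ft_force: [-0.4, -0.9, 0.2]
width: 0.046
grasp_force: 0.0
[[416.0, 286.0, 20.0, 42.0], [357.0, 152.0, 19.0, 40.0], [294.0, 410.0, 35.0, 51.0], [317.0, 302.0, 24.0, 47.0]]
t 32.2 w 0.0458 shift [-2.84, 16.35, -0.37] turn [-0.01, -0.15, 0.14]
```

View pics/s7.png

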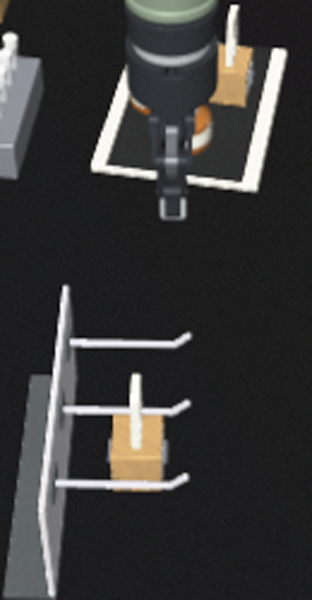

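```bash
python3 -m pendant '[[[-0.8,4.5,0],[0,0,0]],[[-1.6,9,0],[0,0,0]],[[-2.3,13,0],[0,0,0]],[[-2.8,16,0],[0,0,0]],[[-2.8,16.4,0],[0,0,0]],[[-2.8,16.4,0],[0,0,0]],[[-2.8,16.4,0],[0,0,0]],[[-2.8,16.4,0],[0,0,0]]]'; python3 -c "
from h import *
go([.5314,.2748,.105],ST)"
```

```text
time: 33.0
tool_pos: [0.5324, 0.2725, 0.2078]
orientation: [[-0.996, -0.094, -0.0], [-0.094, 0.996, -0.001], [0.0, -0.001, -1.0]]
ft_force: [0.6, -0.4, -0.3]
width: 0.0459
grasp_force: 0.0
t 33.0 w 0.0459 shift [0.07, 0.24, 10.28] turn [-0.03, -0.03, -0.13]
```

```bash
python3 -m pendant '[[[0.1,0.2,3],[0,0,0]],[[0.1,0.2,5.5],[0,0,0]],[[0.1,0.2,7.5],[0,0,0]],[[0.1,0.2,9],[0,0,0]],[[0.1,0.2,10],[0,0,0]],[[0.1,0.2,10.2],[0,0,0]],[[0.1,0.2,10.2],[0,0,0]],[[0.1,0.2,10.2],[0,0,0]]]' && python3 -m pendant '[[[0,0,0],[0,0,0]],[[0,0,0],[0,0,0]],[[0,0,0],[0,0,0]],[[0,0,0],[0,0,0]],[[0,0,0],[0,0,0]]]' 2 60; python3 -m pendant '[[[0,0,-0.7],[0,0,0]],[[0,0,-1.4],[0,0,0]],[[0,0,-1.9],[0,0,0]],[[0,0,-1.9],[0,0,0]],[[0,0,-1.9],[0,0,0]]]'
```

```text
time: 33.8
tool_pos: [0.5318, 0.2763, 0.1069]
orientation: [[-0.995, -0.096, 0.001], [-0.096, 0.995, 0.001], [-0.002, 0.0, -1.0]]
ft_force: [0.1, -0.7, 0.1]
width: 0.046
grasp_force: 0.0
time: 34.3
tool_pos: [0.532, 0.2765, 0.107]
orientation: [[-0.995, -0.096, 0.002], [-0.096, 0.995, 0.0], [-0.002, 0.0, -1.0]]
ft_force: [0.2, -1.3, 6.0]
width: 0.0288
grasp_force: 59.2
time: 34.8
tool_pos: [0.531, 0.2762, 0.1249]
orientation: [[-0.995, -0.096, -0.0], [-0.096, 0.995, 0.0], [0.0, 0.0, -1.0]]
ft_force: [-0.4, -0.3, -1.2]
width: 0.0293
grasp_force: 59.2
```

```bash
python3 -m pendant '[[[0.8,0,0],[0,0,0]],[[1.6,0,0],[0,0,0]],[[2.4,0,0],[0,0,0]],[[3.2,0,0],[0,0,0]],[[4,0,0],[0,0,0]],[[5,0,0],[0,0,0]],[[6,0,0],[0,0,0]],[[7,0,0],[0,0,0]],[[8,0,0],[0,0,0]],[[9,0,0],[0,0,0]]]'
python3 - <<'E'
from h import *
im=read_camera("side");cv2.imwrite("pics/s8.png",cv2.resize(im[210:400,270:400],None,fx=3,fy=3,interpolation=2))
E
```

```text
time: 35.8
tool_pos: [0.4406, 0.2675, 0.1249]
orientation: [[-0.995, -0.096, 0.0], [-0.096, 0.995, 0.0], [-0.0, 0.0, -1.0]]
ft_force: [-0.2, 1.2, -0.5]
width: 0.0293
grasp_force: 59.2
```

View pics/s8.png

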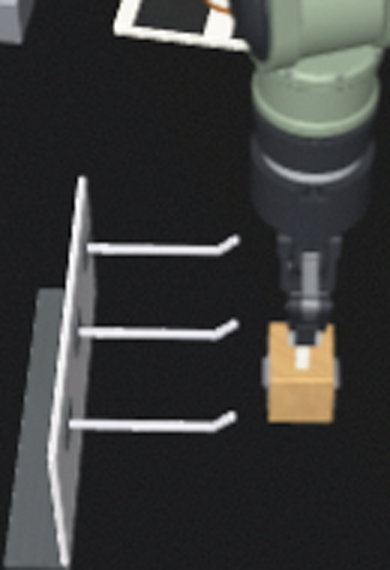

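```bash
python3 -m pendant '[[[0,0,-2],[0,0,0]],[[0,0,-5],[0,0,0]],[[0,-1,-8],[0,0,0]],[[0,-5,-8],[0,0,1]],[[0,-9.5,-8],[0,0,3]],[[0,-14,-8],[0,0,5]],[[0,-18.5,-8],[0,0,7]],[[0,-23,-8],[0,0,9]],[[0,-27.5,-8],[0,0,9.8]],[[0,-32,-8],[0,0,9.8]]]' && python3 -m pendant '[[[0,0,0],[0,0,0]],[[0,0,0],[0,0,0]],[[0,0,0],[0,0,0]]]'; python3 -c "
from h import *
go([*shelf(-.045,.031),.2])"
```

```text
time: 36.85
tool_pos: [0.4721, -0.0527, 0.2051]
orientation: [[-0.997, 0.075, 0.001], [0.075, 0.997, -0.0], [-0.001, -0.0, -1.0]]
ft_force: [0.9, 0.2, -1.0]
width: 0.0291
grasp_force: 59.6
time: 37.15
tool_pos: [0.4718, -0.0501, 0.2048]
orientation: [[-0.997, 0.074, -0.001], [0.074, 0.997, 0.001], [0.001, 0.001, -1.0]]
ft_force: [-0.7, 0.1, -1.7]
width: 0.0291
grasp_force: 59.9
t 37.15 w 0.0291 shift [-3.61, -16.54, 0.47] turn [0.03, -0.03, 0.04]
```

```bash
python3 -m pendant '[[[-0.8,-4,0],[0,0,0]],[[-1.7,-8,0],[0,0,0]],[[-2.6,-12,0],[0,0,0]],[[-3.4,-15,0],[0,0,0]],[[-3.6,-16.5,0],[0,0,0]],[[-3.6,-16.5,0],[0,0,0]],[[-3.6,-16.5,0],[0,0,0]],[[-3.6,-16.5,0],[0,0,0]],[[-3.6,-16.5,0],[0,0,0]]]'; python3 -c "
from h import *
go([*shelf(-.045,.031),.092])
im=read_camera('top');cv2.imwrite('pics/t4.png',im)
print([np.round(b['bbox']).tolist() for b in boxes_of('top','jar1')],[np.round(b['bbox']).tolist() for b in boxes_of('top','pack1')])"
```

```text
time: 38.05
tool_pos: [0.4956, -0.2166, 0.205]
orientation: [[-0.997, 0.073, -0.0], [0.073, 0.997, 0.0], [0.0, 0.0, -1.0]]
ft_force: [1.0, -0.1, -1.8]
width: 0.0288
grasp_force: 60.2
t 38.05 w 0.0288 shift [0.01, -0.11, 11.3] turn [0.02, -0.01, 0.1]
[[348.0, 164.0, 58.0, 24.0]] [[122.0, 232.0, 27.0, 24.0], [226.0, 151.0, 26.0, 33.0]]
```

```bash
python3 -m pendant '[[[0,0,3],[0,0,0]],[[0,0,6],[0,0,0]],[[0,0,9],[0,0,0]],[[0,0,10.3],[0,0,0]],[[0,0,10.9],[0,0,0]],[[0,0,11.1],[0,0,0]],[[0,0,11.3],[0,0,0]],[[0,0,11.4],[0,0,0]],[[0,0,11.4],[0,0,0]]]'
```

```text
time: 39.1
tool_pos: [0.4949, -0.2175, 0.0901]
orientation: [[-0.997, 0.074, -0.002], [0.074, 0.997, 0.001], [0.002, 0.001, -1.0]]
ft_force: [-1.6, -0.9, -1.1]
width: 0.0287
grasp_force: 60.1
```

```bash
python3 -m pendant '[[[0,0,0],[0,0,0]],[[0,0,0],[0,0,0]]]'; python3 -m pendant '[[[0,0,0.1],[0,0,0]],[[0,0,0.2],[0,0,0]],[[0,0,0.2],[0,0,0]]]'
python3 - <<'E'
from h import *
im=read_camera("side");cv2.imwrite("pics/s9.png",cv2.resize(im[140:240,300:400],None,fx=5.5,fy=5.5,interpolation=2))
E
```

```text
time: 39.3
tool_pos: [0.4955, -0.2177, 0.0905]
orientation: [[-0.997, 0.074, -0.001], [0.074, 0.997, 0.001], [0.001, 0.001, -1.0]]
ft_force: [-0.7, -0.9, -2.1]
width: 0.0286
grasp_force: 60.0
time: 39.6
tool_pos: [0.4957, -0.2181, 0.0888]
orientation: [[-0.997, 0.075, 0.0], [0.075, 0.997, 0.0], [-0.0, 0.0, -1.0]]
ft_force: [-1.5, -0.0, -1.6]
width: 0.0287
grasp_force: 60.0
```

View pics/s9.png

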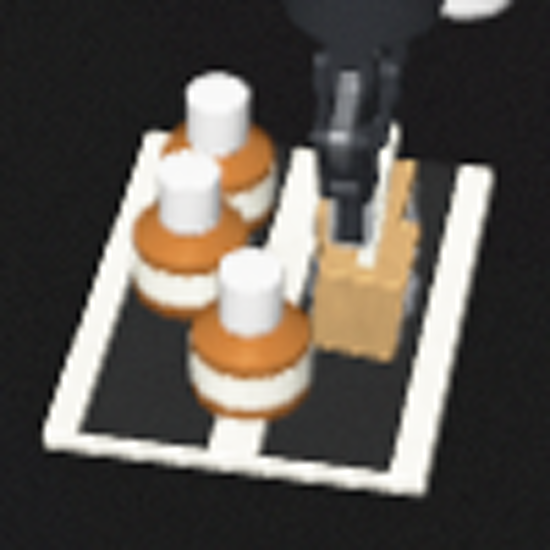

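```bash
cat >> h.py <<'E'
def inshelf(X):
    a=np.radians(SH);R=np.array([[np.cos(a),-np.sin(a)],[np.sin(a),np.cos(a)]]);return np.round((np.atleast_2d(X)[:,:2]-C)@R,4)
E
python3 - <<'E'
from h import *
p=lambda l:np.array(l)/5.5+[300,140]
print("caps",inshelf(ray("side",p([(219,122),(189,200),(250,300)]),.072)))
print("pack near bottom edge",inshelf(ray("side",p([(316,342),(390,358)]),.012)),"near top edge",inshelf(ray("side",p([(322,278),(410,290)]),.062)))
print("tool",inshelf([get_obs()["tool_pos"]]),get_obs()["time"])
im=cv2.imread("pics/t3.png")
E
```

```text
caps [[ 0.0389 -0.0588]
 [ 0.0413  0.0074]
 [-0.003   0.0782]]
pack near bottom edge [[-0.0288  0.0343]
 [-0.0673  0.0396]] near top edge [[-0.0326  0.0436]
 [-0.0764  0.0448]]
tool [[-0.0447  0.0306]] 39.65
```

```bash
python3 -m pendant '[[[0,0,0.2],[0,0,0]],[[0,0,0.2],[0,0,0]]]'; python3 -m pendant '[[[0,0,0.2],[0,0,0]],[[0,0,0.2],[0,0,0]]]';python3 -m pendant '[[[0,0,0.2],[0,0,0]],[[0,0,0.2],[0,0,0]]]'
```

```text
time: 39.85
tool_pos: [0.4957, -0.2183, 0.0868]
orientation: [[-0.997, 0.075, 0.0], [0.075, 0.997, -0.0], [-0.0, -0.0, -1.0]]
ft_force: [-0.4, -0.3, -1.7]
width: 0.0287
grasp_force: 60.0
time: 40.05
tool_pos: [0.4957, -0.2182, 0.0847]
orientation: [[-0.997, 0.075, -0.0], [0.075, 0.997, 0.0], [0.0, -0.0, -1.0]]
ft_force: [-0.3, -0.4, -2.3]
width: 0.0288
grasp_force: 60.0
time: 40.25
tool_pos: [0.4956, -0.2181, 0.0826]
orientation: [[-0.997, 0.075, -0.0], [0.075, 0.997, 0.0], [0.0, 0.0, -1.0]]
ft_force: [-0.8, -1.0, -2.1]
width: 0.0288
grasp_force: 60.0
```

```bash
python3 -m pendant '[[[0,0,0.2],[0,0,0]],[[0,0,0.3],[0,0,0]]]'; python3 -m pendant '[[[0,0,0.2],[0,0,0]],[[0,0,0.3],[0,0,0]]]'
python3 - <<'E'
from h import *
im=read_camera("side");cv2.imwrite("pics/s10.png",cv2.resize(im[140:240,300:400],None,fx=5.5,fy=5.5,interpolation=2))
E
```

```text
time: 40.45
tool_pos: [0.4956, -0.2181, 0.0798]
orientation: [[-0.997, 0.075, -0.0], [0.075, 0.997, 0.0], [0.0, 0.0, -1.0]]
ft_force: [-1.0, -0.0, 0.0]
width: 0.0288
grasp_force: 60.1
time: 40.65
tool_pos: [0.4956, -0.2181, 0.0767]
orientation: [[-0.997, 0.075, -0.0], [0.075, 0.997, 0.0], [0.0, 0.0, -1.0]]
ft_force: [-0.6, -0.4, -0.3]
width: 0.029
grasp_force: 60.1
```

View pics/s10.png

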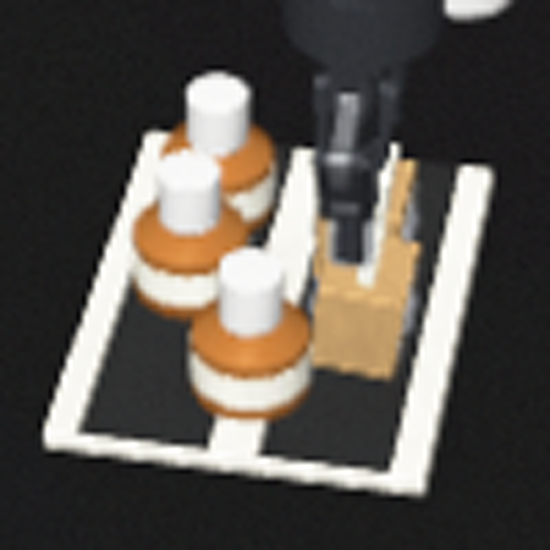

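```bash
python3 -m pendant '[[[0,0,0.2],[0,0,0]],[[0,0,0.2],[0,0,0]]]'; python3 -m pendant '[[[0,0,0.2],[0,0,0]],[[0,0,0.2],[0,0,0]]]'
python3 - <<'E'
from h import *
p=lambda l:np.array(l)/5.5+[300,140]
for z in (.01,.015,.02): print(z,inshelf(ray("side",p([(316,363),(390,380)]),z)).tolist(),inshelf(ray("side",p([(316,292),(410,308)]),z+.05)).tolist())
E
```

```text
time: 40.9
tool_pos: [0.4963, -0.2183, 0.0763]
orientation: [[-0.997, 0.075, 0.001], [0.075, 0.997, -0.0], [-0.001, -0.0, -1.0]]
ft_force: [-2.7, 1.2, 10.8]
width: 0.0288
grasp_force: 61.5
time: 41.1
tool_pos: [0.4982, -0.219, 0.0756]
orientation: [[-0.997, 0.075, 0.005], [0.075, 0.997, -0.002], [-0.006, -0.001, -1.0]]
ft_force: [-0.6, 2.5, 14.8]
width: 0.0286
grasp_force: 62.6
0.01 [[-0.0311, 0.0479], [-0.0696, 0.0538]] [[-0.0311, 0.0523], [-0.0782, 0.0559]]
0.015 [[-0.032, 0.0536], [-0.0703, 0.0595]] [[-0.0321, 0.0582], [-0.0789, 0.0618]]
0.02 [[-0.0329, 0.0592], [-0.071, 0.0651]] [[-0.033, 0.0641], [-0.0796, 0.0677]]
```

```bash
python3 -m pendant '[[[0,0,0],[0,0,0]],[[0,0,0],[0,0,0]],[[0,0,0],[0,0,0]],[[0,0,0],[0,0,0]],[[0,0,-2],[0,0,0]],[[0,0,-5],[0,0,0]],[[0,0,-9],[0,0,0]],[[0,0,-13],[0,0,0]],[[0,0,-13],[0,0,0]]]' 4.6; python3 -m pendant '[[[2,4,0],[0,0,0]],[[4,8,0],[0,0,0]],[[7,12,0],[0,0,0]],[[9,16,0],[0,0,0]],[[11,20,0],[0,0,0]],[[12,24,0],[0,0,0]],[[12,28,0],[0,0,0]],[[12,30,0],[0,0,0]],[[12,30,0],[0,0,0]]]'
python3 - <<'E'
from h import *
t=read_camera("top");cv2.imwrite("pics/t5.png",t);s=read_camera("side");cv2.imwrite("pics/s11.png",s)
for c in("top","side"):
  for n in("jar1","pack1"):
    r=[b["bbox"] for b in boxes_of(c,n) if b["score"]>.3];print(c,n,np.round(r).tolist())
# caps / tabs in top: low-saturation white at shelf; amber & tan masks
hsv=cv2.cvtColor(t,cv2.COLOR_BGR2HSV)
x0,y0,x1,y1=345,208,445,292
m=((hsv[...,1]>90)&(hsv[...,2]>70)).astype(np.uint8)
for ce,st in blobs(m,(x0,y0,x1,y1),40): print("coloured",np.round(ce,1),st.tolist(),inshelf(ray("top",ce,.04)).tolist(),np.round(hsv[int(ce[1]),int(ce[0])]))
E
```

```text
time: 42.0
tool_pos: [0.4987, -0.2199, 0.2083]
orientation: [[-0.997, 0.075, 0.008], [0.075, 0.997, -0.005], [-0.008, -0.004, -1.0]]
ft_force: [0.7, -0.2, 0.9]
width: 0.0453
grasp_force: 0.0
time: 42.9
tool_pos: [0.3981, 0.0919, 0.2024]
orientation: [[-0.998, 0.071, -0.0], [0.071, 0.998, 0.0], [0.001, 0.0, -1.0]]
ft_force: [0.1, -0.5, -0.6]
width: 0.0461
grasp_force: 0.0
top jar1 [[390.0, 223.0, 21.0, 20.0], [410.0, 224.0, 19.0, 20.0], [359.0, 236.0, 22.0, 18.0]]
top pack1 [[123.0, 233.0, 24.0, 23.0], [376.0, 248.0, 19.0, 23.0], [397.0, 252.0, 20.0, 17.0]]
side jar1 [[326.0, 168.0, 16.0, 30.0], [326.0, 151.0, 22.0, 29.0], [334.0, 186.0, 24.0, 30.0], [409.0, 360.0, 26.0, 30.0]]
side pack1 [[415.0, 285.0, 24.0, 45.0], [357.0, 169.0, 18.0, 40.0], [358.0, 154.0, 17.0, 25.0], [293.0, 414.0, 34.0, 45.0]]
coloured [396.8 232. ] [388, 221, 21, 20, 215] [[0.0432, 0.0009]] [ 48   6 199]
coloured [420.2 235.1] [411, 224, 22, 20, 210] [[0.0405, -0.0655]] [ 53   6 180]
coloured [377.3 253.4] [362, 233, 34, 38, 462] [[-0.0228, 0.0514]] [ 18 129 186]
coloured [406.1 262.1] [397, 253, 22, 17, 225] [[-0.0401, -0.0308]] [ 19  89 198]
```

```bash
cat > fit.py <<'E'
from h import *
from scipy.optimize import minimize
def sil(c,P,S=4): 
    m=np.zeros((480*S//1,640*S),np.uint8);q=cv2.convexHull(((proj(c,P)+.5)*S).astype(np.int32));cv2.fillConvexPoly(m,q,1);return m
def soft(c,parts,x0,y0,x1,y1,S=4):
    m=np.zeros((480*S,640*S),np.uint8)
    for P in parts: m|=sil(c,P,S)
    return cv2.resize(m[y0*S:y1*S,x0*S:x1*S].astype(np.float32),(x1-x0,y1-y0),interpolation=cv2.INTER_AREA)
A=np.linspace(0,2*np.pi,40)
def circ(p,r,z): return np.c_[p[0]+r*np.cos(A),p[1]+r*np.sin(A),0*A+z]
def jar(p,z=.01): return [np.r_[circ(p,.03,z),circ(p,.03,z+.036),circ(p,.016,z+.044)],np.r_[circ(p,.016,z+.044),circ(p,.016,z+.074)]]
def box(p,yaw,dx,dy,z0,z1):
    a=np.radians(yaw);R=np.array([[np.cos(a),-np.sin(a)],[np.sin(a),np.cos(a)]])
    return np.array([[*(np.array(p)+R@[u*dx/2,v*dy/2]),z] for u in(-1,1) for v in(-1,1) for z in(z0,z1)])
def pack(p,yaw,z=.01): return [box(p,yaw,.044,.05,z,z+.05),box(p,yaw,.008,.03,z+.05,z+.116)]
def fitj(c,im,p0,z=.01):
    r=proj(c,[[*p0,z+.037]])[0];x0,y0=(r-24).astype(int);x1,y1=(r+24).astype(int)
    b=im[y0:y1,x0:x1].astype(int);amb=((b[...,2]-b[...,0])>75).astype(np.float32)
    def f(d):
        p=np.array(p0)+np.array(d)/1000;J=jar(p,z);m=soft(c,J[:1],x0,y0,x1,y1);k=soft(c,J[1:],x0,y0,x1,y1)
        return (amb*(1-m)).sum()*.5+((1-amb)*m*(1-k)).sum()+(amb*k).sum()
    b=min((f(d),*d) for d in [(i,j) for i in range(-24,25,6) for j in range(-24,25,6)])
    r=minimize(f,b[1:],method="Nelder-Mead",options=dict(initial_simplex=np.array(b[1:])+np.array([[0,0],[4,0],[0,4]]),maxfev=70));return np.array(p0)+r.x/1000,r.fun
E
python3 - <<'E'
from fit import *
t=cv2.imread("pics/t5.png");s=cv2.imread("pics/s11.png")
for q in [(.045,-.066),(.045,0),(.005,.07)]:
    for c,im in(("top",t),("side",s)):
        p,e=fitj(c,im,shelf(*q));print(c,q,np.round(p,4),inshelf([p]).tolist(),round(e,1))
for px in [(366,262),(370,265)]:pass
for n,(x0,y0,x1,y1) in {"knocked":(355,230,385,258),"p2":(372,244,398,274),"p1":(394,248,420,273)}.items():
    b=t[y0:y1,x0:x1].astype(int);h=cv2.cvtColor(t,cv2.COLOR_BGR2HSV)[y0:y1,x0:x1];print(n);
    print("\n".join("".join("#" if v[0]-0>=0 and (w[2]-w[0])>75 and v[0]<14 else "o" if (w[2]-w[0])>45 else "W" if w.min()>150 else "+" if w.min()>90 else "." for v,w in zip(hr,br)) for hr,br in zip(h,b)))
E
```

```text
top (0.045, -0.066) [ 0.5802 -0.3247] [[0.0475, -0.0693]] 159.4
side (0.045, -0.066) [ 0.5875 -0.2955] [[0.0526, -0.0397]] 252.1
top (0.045, 0) [ 0.5868 -0.2585] [[0.0491, -0.0028]] 196.1
side (0.045, 0) [ 0.5819 -0.2596] [[0.0444, -0.0043]] 298.9
top (0.005, 0.07) [ 0.5463 -0.1835] [[0.0031, 0.0689]] 195.6
side (0.005, 0.07) [ 0.529  -0.2136] [[-0.0118, 0.0376]] 348.0
knocked
..............................
..............................
..............................
................oo............
............oooooooooo........
..........ooooooo#o#ooo.......
.........oooooooWWWWWooo......
........oooooooWWWWWWWooo.....
........ooooooWWWWWWWWWooo....
.......ooooooWWWWWWWWWWWoo....
++++..+ooooooWWWWWWWWWWWooo...
WWWWWWooooooWWWWWWWWWWWWooo...
WWWWWWooooooWWWWWWWWWWWWoooo..
WWWWWWooooooWWWWWWWWWWWWoooo+W
WWWWWWooooooWWWWWWWWWWWWooooWW
WWWWWWoooooooWWWWWWWWWWooooWWW
WWWWWWooooooo+WWWWWWWW+ooooWWW
WWWWWWWooooooo+WWWWWWooooooWWW
WWWWWWWooooooooo++++oooooooWWW
WWWWWW++ooooooooooooooooooWWWW
......++ooooooooooooooooo+WWWW
.......++oooooooooooooooo+WWWW
........++oooooooooooooo...+++
.......
[... 938 characters left out ...]
++....................
p1
WWWWWWWWWWWWWWWWWWWWWWWWWW
WWWWWWWWWWWWWWWWWWWWWWWWWW
WWWWWWWWWWWWWWWWWWWWWWWWWW
WWWWWWWWWWWWWWWWWWWWWWWWWW
WWWWWWWWWWWWWWWWWWWWWWWWWW
++++++ooooooooooooWWWWWWWW
o.....ooooooooooooooooooWW
o....oooooooooooooooooooo+
o...oooooooooWWWWWWWWWWWW.
o...ooooooooWWWWWWWWWWWWW.
+...oooooooWWWWWWWWWWWWWW+
o...ooooooWWW++W+++WWWWWW.
o...ooooooWWWWWWWWW++++o..
o...oooooo+++WWWWWWW++oo..
o...ooooooooooooWWWooooo..
o...oooooooooooooooooooo..
o...oooooooooooooooooooo..
o...oooooooooooooooooooo..
o...oooooooooooooooooooo..
o...oooooooooooooooooooo..
....ooo+oooooooooooooooo..
....o.+++++++++++++ooooo..
........+++++++++++++.....
..............++++........
..........................
```

Run:
```python
from fit import *
t=cv2.imread("pics/t5.png")
for n,roi in {"j0":(390,222,409,240),"j-":(412,225,431,243),"k":(366,234,381,250)}.items():
    for ce,st in blobs(white(t,150),roi,40): print(n,np.round(ce,1),st.tolist(),np.round(ray("top",ce,.084),4)[0],inshelf(ray("top",ce,.084)).tolist())
# packs: tan mask fit in top picture
from itertools import product
for n,q,(x0,y0,x1,y1) in [("p2",(-.05,.031),(374,251,398,274)),("p1",(-.045,-.031),(396,250,420,273))]:
    b=t[y0:y1,x0:x1].astype(int);m=((b[...,2]-b[...,0])>35)|((b.min(2)>150));
    if n=="p1": m[:4]&=(b[:4,:,2]-b[:4,:,0]>35)
    m=m.astype(np.float32)
    def f(v):
        P=pack(shelf(q[0]+v[0]/1000,q[1]+v[1]/1000),SH+v[2]);return np.abs(soft("top",P,x0,y0,x1,y1)-m).sum()
    g=min((f(v),*v) for v in product(range(-12,13,4),range(-8,9,4),(-10,-5,0,5,10)))
    r=minimize(f,g[1:],method="Nelder-Mead",options=dict(initial_simplex=np.array(g[1:])+np.array([[0,0,0],[3,0,0],[0,3,0],[0,0,5]]),maxfev=90))
    print(n,np.round(r.x,1),"->",q,round(r.fun,1),g)
go([.546,-.183,.17])
```

```text
j0 [399.9 227.6] [394, 222, 15, 12, 122] [ 0.5849 -0.2567  0.084 ] [[0.0471, -0.0012]]
j- [423.4 230.6] [417, 225, 13, 12, 119] [ 0.5778 -0.3213  0.084 ] [[0.0449, -0.0662]]
k [372.6 241.6] [367, 236, 12, 12, 118] [ 0.5447 -0.1814  0.084 ] [[0.0014, 0.0709]]
p2 [11.6 -1.1  4. ] -> (-0.05, 0.031) 59.4 (np.float32(68.875), 12, 0, 5)
p1 [ 8.  -4.  -0.1] -> (-0.045, -0.031) 60.8 (np.float32(61.8125), 8, -4, 0)
t 43.2 w 0.046 shift [-16.8, -25.99, 3.27] turn [-0.01, -0.02, -0.12]
```

```bash
python3 -m pendant '[[[-2.6,-4,0],[0,0,0]],[[-5.2,-8,0],[0,0,0]],[[-7.8,-12,0],[0,0,0]],[[-10.4,-16,0],[0,0,0]],[[-13,-20,0],[0,0,0]],[[-15.6,-24,0],[0,0,0]],[[-16.7,-25.8,0],[0,0,0]],[[-16.7,-25.8,0],[0,0,0]],[[-16.7,-25.8,0],[0,0,0]],[[-16.7,-25.8,0],[0,0,0]]]' 5 ; python3 -c "
from h import *
go([.5455,-.1818,.061])"
```

```text
time: 44.2
tool_pos: [0.5448, -0.1791, 0.2028]
orientation: [[-0.997, 0.075, -0.001], [0.075, 0.997, 0.001], [0.001, 0.001, -1.0]]
ft_force: [-0.6, 0.3, -0.3]
width: 0.0498
grasp_force: 0.0
t 44.2 w 0.0498 shift [-0.11, -0.27, 14.18] turn [0.04, -0.06, -0.0]
```

```bash
python3 -m pendant '[[[0,-0.2,4],[0,0,0]],[[0,-0.2,8],[0,0,0]],[[0,-0.2,11],[0,0,0]],[[0,-0.2,12.5],[0,0,0]],[[0,-0.2,13.5],[0,0,0]],[[0,-0.2,14.1],[0,0,0]],[[0,-0.2,14.1],[0,0,0]],[[0,-0.2,14.1],[0,0,0]]]' && python3 -m pendant '[[[0,0,0],[0,0,0]],[[0,0,0],[0,0,0]],[[0,0,0],[0,0,0]],[[0,0,0],[0,0,0]],[[0,0,0],[0,0,0]]]' 2 50;  python3 -c "
from h import *
go([*shelf(.045,.066),.09])"
```

```text
time: 45.0
tool_pos: [0.5462, -0.1819, 0.0629]
orientation: [[-0.997, 0.075, 0.001], [0.075, 0.997, -0.001], [-0.001, -0.001, -1.0]]
ft_force: [-0.4, -0.3, 0.2]
width: 0.05
grasp_force: 0.0
time: 45.5
tool_pos: [0.5464, -0.1824, 0.0631]
orientation: [[-0.997, 0.075, 0.002], [0.075, 0.997, -0.001], [-0.002, -0.001, -1.0]]
ft_force: [-0.9, 0.5, 6.9]
width: 0.0304
grasp_force: 49.4
t 45.5 w 0.0304 shift [-4.19, -0.41, -2.68] turn [-0.05, 0.12, -0.02]
```

```bash
python3 -m pendant '[[[0,0,-1],[0,0,0]],[[0,0,-2.2],[0,0,0]],[[-1.5,-0.2,-2.5],[0,0,0]],[[-3,-0.4,-2.5],[0,0,0]],[[-4.2,-0.4,-2.5],[0,0,0]],[[-4.2,-0.4,-2.5],[0,0,0]],[[-4.2,-0.4,-1.5],[0,0,0]],[[-4.2,-0.4,-0.6],[0,0,0]],[[-4.2,-0.4,-0.2],[0,0,0]],[[-4.2,-0.4,-0.2],[0,0,0]]]'; python3 -m pendant '[[[0,0,0.1],[0,0,0]],[[0,0,0.2],[0,0,0]],[[0,0,0.2],[0,0,0]]]'
```

```text
time: 46.5
tool_pos: [0.586, -0.1886, 0.0633]
orientation: [[-0.997, 0.075, -0.002], [0.075, 0.997, 0.001], [0.002, 0.001, -1.0]]
ft_force: [0.4, 0.4, -3.0]
width: 0.0302
grasp_force: 49.8
time: 46.8
tool_pos: [0.5866, -0.1889, 0.0631]
orientation: [[-0.997, 0.075, -0.0], [0.075, 0.997, -0.0], [0.0, -0.0, -1.0]]
ft_force: [-4.0, 1.4, 9.6]
width: 0.0305
grasp_force: 51.0
```

Seated. Release, back off toward the robot, and measure everything.

```bash
python3 -m pendant '[[[0,0,0],[0,0,0]],[[0,0,0],[0,0,0]],[[0,0,0],[0,0,0]],[[0,0,-3],[0,0,0]],[[0,0,-7],[0,0,0]],[[0,0,-12],[0,0,0]],[[0,0,-15],[0,0,0]],[[0,0,-15],[0,0,0]]]' 5; python3 -m pendant '[[[3,4,0],[0,0,0]],[[6,8,0],[0,0,0]],[[9,12,0],[0,0,0]],[[12,16,0],[0,0,0]],[[15,20,0],[0,0,0]],[[17,24,0],[0,0,0]],[[19,28,0],[0,0,0]],[[21,31,0],[0,0,0]],[[21,31,0],[0,0,0]]]'
python3 - <<'E'
from fit import *
t=read_camera("top");cv2.imwrite("pics/t6.png",t);s=read_camera("side");cv2.imwrite("pics/s12.png",s)
for n,q in {"j0":(.045,0),"j-":(.045,-.066),"j+":(.045,.066)}.items():
    u=proj("top",[[*shelf(*q),.084]])[0];roi=(*(u-[9,9]).astype(int),*(u+[9,8]).astype(int));roi=(roi[0],max(roi[1],int(u[1]-8)),roi[2],roi[3])
    for ce,st in blobs(white(t,150),roi,60): print(n,st.tolist(),inshelf(ray("top",ce,.084)).tolist())
def dump(im,x0,y0,x1,y1):
    b=im[y0:y1,x0:x1].astype(int);print("\n".join("".join("o" if (w[2]-w[0])>45 else "W" if w.min()>150 else "+" if w.min()>90 else "." for w in r) for r in b))
print("top packs");dump(t,370,246,422,278)
print("side");dump(s,320,148,385,225)
E
```

```text
time: 47.6
tool_pos: [0.5901, -0.1902, 0.2173]
orientation: [[-0.997, 0.075, 0.009], [0.075, 0.997, -0.004], [-0.009, -0.003, -1.0]]
ft_force: [0.4, 0.1, 0.6]
width: 0.0499
grasp_force: 0.0
time: 48.5
tool_pos: [0.3979, 0.1386, 0.2109]
orientation: [[-0.998, 0.069, -0.003], [0.069, 0.998, 0.001], [0.003, 0.0, -1.0]]
ft_force: [-0.1, -0.8, -0.5]
width: 0.0498
grasp_force: 0.0
j0 [390, 220, 18, 14, 150] [[0.0509, -0.0]]
j- [414, 222, 18, 15, 162] [[0.0506, -0.0662]]
j+ [369, 222, 13, 12, 116] [[0.0419, 0.0674]]
top packs
WWWWWWWWWWWWWWWWWWWWWWWWWWWWWWWWWWWWWWWWWWWWWWWWWW++
WWWWWWWWWWWWWWWWWWWWWWWWWWWWWWWWWWWWWWWWWWWWWWWWWWWW
WWWWWWWWWWWWWWWWWWWWWWWWWWWWWWWWWWWWWWWWWWWWWWWWWWWW
WWWWWWWWWWWWWWWWWWWWWWWWWWWWWWWWWWWWWWWWWWWWWWWWWWWW
WWWWWWWWWWWWWWWWWWWWWWWWWWWWWWWWWWWWWWWWWWWWWWWWWWWW
..+++++WWWWWWWWWWWWWWWWWWWWWWWWWWWWWWWWWWWWWWWWWWWWW
............+++++++WWWWWWWWWWWWWWWWWWWWWWWWWWWWWWWWW
.......oooooooo+........++++++ooooooooooooWWWWWWWWWW
......ooooooooooooooooooo.....ooooooooooooooooooWWWW
......ooooooooooooooooooo....oooooooooooooooooooo++W
.....oooooooooWoooooooooo...oooooooooWWWWWWWW
[... 5507 characters left out ...]
WWWW+.......................WWWWWWW+....
...................WWWWWWWWWW........................WWWWWWW.....
...................WWWWWWWWW+........................WWWWWWW.....
...................WWWWWWWWW+........................WWWWWWW.....
..................+WWWWWWWWW+.......................+WWWWWW+.....
++................WWWWWWWWWW........................WWWWWWW+.....
WWWWWWWW++........WWWWWWWWW+........................WWWWWWW......
WWWWWWWWWWWWWWWW++WWWWWWWWW+........................WWWWWWW......
WWWWWWWWWWWWWWWWWWWWWWWWWWW+.......................+WWWWWW+......
..++WWWWWWWWWWWWWWWWWWWWWWWWWWW++..................WWWWWWW+......
..........++WWWWWWWWWWWWWWWWWWWWWWWWWWW++..........WWWWWWW+......
```

```bash
python3 -m pendant '[[[0,0,0],[0,0,0]],[[0,0,0],[0,0,0]],[[0,0,0],[0,0,0]]]' && python3 -c "
from plant import *
print(hand_in())"
```

```text
time: 48.9
tool_pos: [0.4014, 0.1351, 0.2117]
orientation: [[-0.997, 0.077, -0.0], [0.077, 0.997, -0.0], [0.0, -0.0, -1.0]]
ft_force: [0.0, -0.3, -0.9]
width: 0.0501
grasp_force: 0.0
the job is handed in; nothing more can be done
None
```

I handed the job in at about 49 s with three amber jars on the rear strip and both hanging packs off their pegs and on the front strip; `hand_in()` returned no verdict, but my last measurements put every item within the limits (one knocked jar was reset, and both packs slipped in the grip).

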